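# Fit the slicer insert and index the thickness knob to its third stop

### The job

Set up the vegetable slicer: first seat the orange insert in the slicer's pocket, tongue into the notch, so that it lies fully down and flush, and let go of it. Then turn the black thickness knob clockwise by its bar, counting three clicks from where it stands to the third stop (the green dot), without running past it, and keep it gripped there, at rest: you finish while holding it. Leave the tin, the tomato and the garlic where they are.

Things in the scene. Friction and masses are not known exactly. Their poses are not given: they have to be found in the camera images.
- slicer: low white slicer base fixed to the worktop, 120 (x) x 260 (y) x 32 mm high, deck at z = 32 mm; origin at the centre of its underside. The pocket lies in its +y half, the knob in its -y half at (0, -70) mm from the origin
- pocket (a point): centre of the floor of the pocket's main part, at (0, 45, 22) mm in the slicer's frame, axes as the slicer. Pocket 10 mm deep; main part 63 (x) x 87 (y) mm; a notch 29 mm wide (x) runs on 16 mm further at its +y end: 1.5 mm of play round the insert on every side. The upper 3 mm of its edges slope outward at 45 degrees as a lead-in
- insert: loose orange plate 60 (x) x 84 (y) x 10 mm, 0.12 kg, two steel strips; tongue 26 mm wide sticking out 16 mm at its +y end; black grip rib on top, 12 (x) x 50 (y) mm, up to 35 mm above the underside, centred. Origin: centre of the plate's underside (without tongue). Seated, its origin and axes match pocket. It starts flat on the worktop, turned under 50 degrees from the slicer
- knob (a joint): turn of the knob in rad, 0 at the start, growing clockwise from above. Detents hold it at six stops 0.419 rad (24 degrees) apart: 0, 0.419, 0.838, 1.257 (third stop, green dot), 1.676, 2.094 (end). About 0.13 N m takes it from stop to stop; past half way it pulls itself into the next; it stays at a stop when let go
- knob_grip (a point): on the knob's upright axis, (0, -70, 57) mm in the slicer's frame. Black knob: skirt 52 mm across, top at 44 mm; on it an upright bar 12 mm thick x 46 mm long, 44 to 69 mm above the worktop. Site x runs along the bar to the white-lined pointer end, y across it; turns with the knob. Pointer 36 degrees anticlockwise from slicer +x at value 0, 36 clockwise at the third stop
- tin_half: bystander: small squat food tin, about 76 mm wide and 58 mm high, origin at the centre of its underside
- tomato: bystander: red tomato, 62 mm, origin at the centre of its underside
- garlic: bystander: garlic bulb, 56 mm, origin at the centre of its underside
Mind the look-alikes: they are no part of the job. There is more than one size of the insert; the job needs the middle-sized.

How it is judged:
By the outcome, as a careful person would: the job done as asked, in the order asked, and still so for the second after the job is handed in, while the arm keeps its last pose, push and grip.
It also fails if it takes over 67 s, if anything falls off the work surface, if the arm or the gripper's body presses on something with over 40 N, if the wrist force passes 120 N, or if a joint passes its speed limit or range.

### The arm

A 7-joint arm with a two-finger parallel gripper is mounted at the origin on a cart in front of the work surface, level with it; the furniture and walls round the work are solid. World frame = base frame: x ahead of the robot, y to its left, z up, the work surface at z = 0. Lengths are in mm, angles in rad, forces in N, time in s.
With the tool pointing down it reaches from about 350 to 900 mm from the base axis. Payload 8.1 kg.
Tool frame: the origin (TCP) lies midway between the tips of the shut fingers; the grasp point (between the pads) lies 19 mm behind it; y points along the fingers, x is the direction in which the jaws open and shut, and the axes are right-handed (so a half turn about y gives the same grasp; the last joint's range is limited). The gripper opens to 92 mm and grips with 3 to 60 N. Pads are 19 mm wide; open, the fingers measure 130 mm over their backs; the gripper's body (75 mm by 190 mm) begins 47 mm behind the grasp point.
Start: joints at [-1.435, 0.434, 0.025, 1.573, -0.012, 1.134, -0.075], TCP at [147.863, 607.272, 188.342] pointing down, gripper open.
Joint ranges: [-2.62, 2.62], [-0.44, 2.09], [-1.27, 1.32], [0.08, 2.57], [-1.32, 4.46], [0.12, 2], [-2.74, 2.74]. Speed limits (rad/s): [2.22, 2.22, 3.01, 3.01, 3.14, 3.14, 3.14].

### API

Orientations are given as a unit quaternion [w, x, y, z].
In Python, from bench import get_state, camera, calibration, hand_in gives the robot as it stands.
- The arm moves only by the tool arm_command, never from a script. Its argument "moves" is a list of rows, each a list of 7 numbers: the closure, from 0 (fully open) to 1 (shut), then the shift along the tool's x, y, z in m, then the turn, a rotation vector about the tool's x, y, z in rad. A call has exactly 5 rows; each row shifts and turns the commanded pose from where the row before left it, along the tool's axes as they then stand; what a row does not reach is not made up. A row lasts 1/10 s, in which the tool goes at most 50 mm and 8.59 degrees, less where a joint would pass 70% of its speed; a pose out of reach is approached as far as the arm can. A call with a gripper value outside its range is refused whole. The fingers move at their own pace and stop on an object; "squeeze" is the grip in N (left out, the last holds). Time passes only in rows, so rows that do not move let the fingers close, or fill a call up. It gives the time, the measured TCP pose, the force and the opening at its end, in the units of the state.
- get_state(): the state, without advancing time (a new reading comes with each control period).
- camera(name): name is "scene" or "top" or "wrist"; returns (picture, depth): 384x512x3 uint8, red, green, blue; 384x512 float32, mm along the optical axis (not along the pixel's ray), 0 where there is no reading.
- calibration(name): a dict with "fx", "fy", "cx", "cy" (pixels), "k1" (the pictures are not rectified: a ray, as slopes to the right and down, at radius r is drawn at 1 + k1 r^2 times it, then the intrinsics apply), "R" (3x3) and "t" (3): a world point X has camera coordinates R X + t. Camera axes: x right, y down, z forward; pixel columns grow to the right and rows downward; lengths in mm; the calibration is good to about 2 mm. A picture is of the moment at which its call begins: read the wrist's pose just before it. calibration takes no time and is no camera call; for the wrist camera it gives the pose at the moment of the call.
- hand_in(): hands the job in, once; it reports no verdict.
The state is a dict: "time_s": time; "qpos": joint angles; "dq": joint speeds; "effort": joint torques, N m; "tool_pos": TCP position; "eef_rot": TCP orientation; "contact_force": force on the tool from outside, world axes, zero at the start; "moment": the same for the moment, N m; "gripper_width": finger opening in mm.
Only numpy, scipy, OpenCV 4.12 (cv2) and the standard library are available. Lean on these libraries where they do the work, as an engineer would, in place of code of your own. Each camera call takes 0.05 s, during which the arm holds its last target.

## Working session

There is one attempt and no reset: what is moved stays moved. The work goes in short steps, Python scripts to look and compute and a tool call to move; the robot and the scene stay as the last step left them, time stands still between calls to the robot, and variables do not carry over. Pictures are saved under pics/ and viewed, and the job is handed in when it is done.

Besides the shell and the picture viewer there is one more tool, called after "Call:" as name(argument=value, ...) on one line, values as JSON. arm_command: Moves the arm, as the interface text tells. Its arguments: {"type":"object","properties":{"moves":{"type":"array","items":{"type":"array","items":{"type":"number"}}},"squeeze":{"type":"number"}},"required":["moves"]}

```bash
mkdir -p pics; ls
cat > h.py <<'E'
import numpy as np,cv2
from bench import get_state,camera,calibration,hand_in
from scipy.spatial.transform import Rotation as R
def save(n,p): cv2.imwrite('pics/'+n+'.png',cv2.cvtColor(p,cv2.COLOR_RGB2BGR))
def cloud(c,d):
    h,w=d.shape
    u,v=np.meshgrid(np.arange(w),np.arange(h))
    K=np.array([[c['fx'],0,c['cx']],[0,c['fy'],c['cy']],[0,0,1.]])
    n=cv2.undistortPoints(np.stack([u.ravel(),v.ravel()],1).astype(float)[:,None],K,np.array([c['k1'],0,0,0.]))[:,0].reshape(h,w,2)
    P=np.dstack([n[...,0]*d,n[...,1]*d,d])
    return (P-np.array(c['t']))@np.array(c['R'])
def st():
    s=get_state(); q=s['eef_rot']; r=R.from_quat([q[1],q[2],q[3],q[0]])
    return s,np.array(s['tool_pos']),r
E
python3 - <<'E'
from h import *
s,p,r=st();print(s);print(r.as_matrix().round(3))
for n in['scene','top','wrist']:
    c=calibration(n);pic,d=camera(n);save(n+'0',pic);np.savez('pics/'+n+'0.npz',pic=pic,d=d,**{k:np.array(v) for k,v in c.items()})
    print(n,c)
E
```

```text
pics
{'time_s': 0.0, 'qpos': array([-1.43459136,  0.43520183,  0.02499963,  1.5741074 , -0.01158963,
        1.13399134, -0.07509626]), 'dq': array([-0.0004537 ,  0.00027914,  0.00029973,  0.00031525, -0.00155684,
       -0.00029579, -0.00051813]), 'effort': array([-1.35842452e-04, -6.67846656e+01,  9.84852389e-01, -3.14455283e+01,
       -6.05158811e-02,  4.29930235e-02,  2.27710061e-04]), 'tool_pos': array([147.78345173, 606.68640639, 187.55448873]), 'eef_rot': array([-0.55563343,  0.55640273,  0.43645969, -0.43725327]), 'contact_force': array([ 0.46050252, -0.34888241,  0.09197097]), 'moment': array([0.09819446, 0.00218334, 0.02812063]), 'gripper_width': 91.82103959823753}
[[ 0.237 -0.    -0.972]
 [ 0.972 -0.002  0.237]
 [-0.002 -1.    -0.   ]]
scene {'fx': 411.69519052018535, 'fy': 411.69519052018535, 'cx': 261.83304271107227, 'cy': 193.33751572895918, 'k1': -0.0048635053355478245, 'R': array([[-0.65117211, -0.75891736, -0.00439582],
       [-0.42641758,  0.37065722, -0.82509471],
       [ 0.62780804, -0.5354042 , -0.56497735]]), 't': array([ 606.5616191 ,  216.04117768, 1042.80419759])}
top {'fx': 490.405482305977, 'fy': 490.405482305977, 'cx': 246.94978879926842, 'cy': 202.09699686432205, 'k1': -0.011831661103366824, 'R': array([[ 6.08106799e-03, -9.99981360e-01, -5.48092121e-04],
       [-9.89483830e-01, -5.93801798e-03, -1.44521589e-01],
       [ 1.44515641e-01,  1.42117390e-03, -9.89501496e-01]]), 't': array([ 285.96795181,  619.61157978, 1335.23012205])}
wrist {'fx': 271.7095938585589, 'fy': 271.7095938585589, 'cx': 254.31385620659867, 'cy': 189.18635019471515, 'k1': -0.06619656756633203, 'R': array([[ 2.36586645e-01,  9.71610346e-01, -3.08651531e-04],
       [ 9.26388134e-01, -2.25479248e-01,  3.01602609e-01],
       [ 2.92970620e-01, -7.16410803e-02, -9.53433674e-01]]), 't': array([-624.78257669,  -36.39085217,  391.3505741 ])}
```

View pics/top0.png

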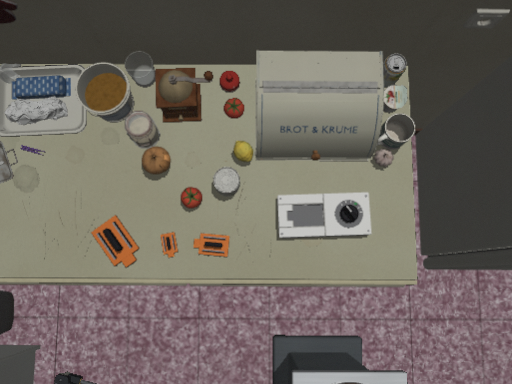

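View pics/scene0.png

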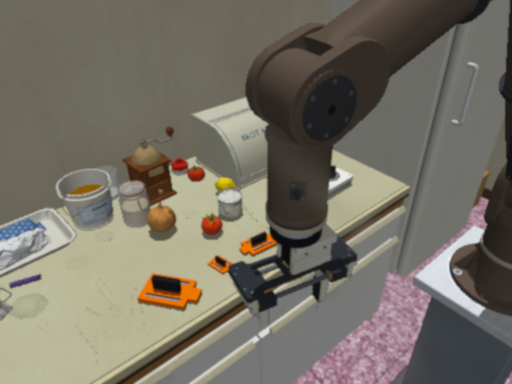

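View pics/wrist0.png

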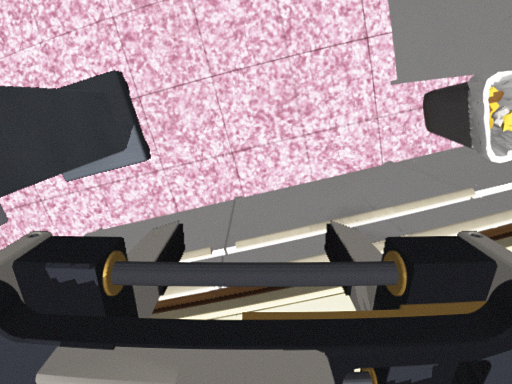

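Run:
```python
from h import *
z=np.load('pics/top0.npz');pic,d=z['pic'],z['d'];P=cloud(z,d)
hsv=cv2.cvtColor(pic,cv2.COLOR_RGB2HSV)
m=((hsv[...,0]<16)&(hsv[...,0]>5)&(hsv[...,1]>200)&(hsv[...,2]>120)).astype(np.uint8)
m[:, :90]=0; m[:225]=0
m=cv2.morphologyEx(m,cv2.MORPH_CLOSE,np.ones((9,9)))
n,l,s,ce=cv2.connectedComponentsWithStats(m)
for i in range(1,n):
    if s[i,4]<60: continue
    q=P[l==i]; print(s[i],ce[i],q.mean(0).round(1),np.percentile(q[:,2],[5,50,95]).round(1))
    xy=q[:,:2].astype(np.float32); print(cv2.minAreaRect(xy))
for (u,v) in [(226,182),(192,198),(385,158),(349,214),(305,215),(330,200)]:
    print(u,v,P[v,u].round(1))
big=cv2.resize(pic[170:260,150:390],None,fx=3.3,fy=3.3,interpolation=cv2.INTER_CUBIC);save('crop0',big)
# slicer: deck-high points
mm=(np.abs(P[...,2]-32)<6)&(P[...,1]<-10+200)&(P[...,0]<520)&(P[...,1]<120)&(P[...,1]>-250)
q=P[mm];print(len(q),cv2.minAreaRect(q[:,:2].astype(np.float32)),q[:,2].mean())
```

```text
226 182 [671.9 348.6  61.6]
192 198 [628.4 444.5  46.5]
385 158 [ 748.3 -104.6   41.6]
349 214 [584.2   6.   58.5]
305 215 [584.7 124.3  25.1]
330 200 [627.1  53.8  33.2]
0 ((0.0, 0.0), (0.0, 0.0), 0.0) nan<stdin>:17: RuntimeWarning: Mean of empty slice.
  ret = ret.dtype.type(ret / rcount)
```

View pics/crop0.png

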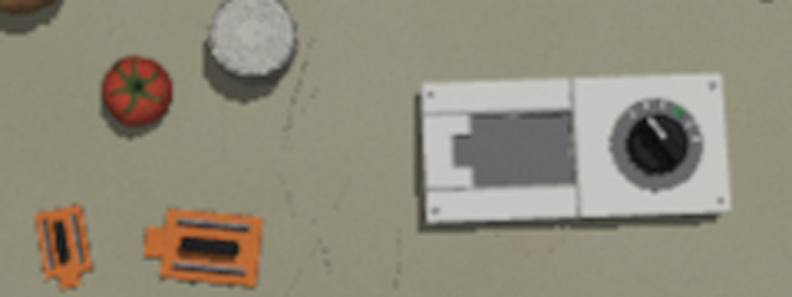

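The middle insert sits at top px (212,245) with its tongue to the left. The large one is at (115,241) and the small one at (169,244). In the slicer, the pocket's notch is to the left and the knob is on the right at about (349,214). The knob's pointer is up-left and the green dot up-right. Next I'll measure.

Run:
```python
from h import *
z=np.load('pics/top0.npz');pic,d=z['pic'],z['d'];P=cloud(z,d)
f=pic.astype(int);print(pic[250,225],pic[242,200])
m=((f[...,0]>130)&(f[...,0]-f[...,2]>90)&(f[...,0]-f[...,1]>50)).astype(np.uint8)
m[:, :90]=0; m[:215]=0;m[290:]=0;m[:,250:]=0
m=cv2.morphologyEx(m,cv2.MORPH_CLOSE,np.ones((9,9)))
n,l,s,ce=cv2.connectedComponentsWithStats(m)
for i in range(1,n):
    if s[i,4]<60: continue
    q=P[l==i]; print(s[i],ce[i],q.mean(0).round(1),np.percentile(q[:,2],[5,50,95]).round(1),cv2.minAreaRect(q[:,:2].astype(np.float32)))
mm=(np.abs(P[...,2]-32)<7)&(f.min(2)>150)
mm[:185]=0;mm[:,:270]=0;mm[245:]=0;mm[:,375:]=0
q=P[mm];print(len(q),cv2.minAreaRect(q[:,:2].astype(np.float32)),np.percentile(q[:,2],[5,50,95]))
```

```text
[186 106  54] [183 104  53]
[  92  216   46   51 1347] [115.85449146 241.96659243] [505.2 660.9  19.5] [ 9.  14.8 48.9] ((450.27685546875, 522.19677734375), (456.55828857421875, 124.46765899658203), 67.00669860839844)
[161 232  16  25 295] [168.7559322  243.71864407] [500.9 510.   23.2] [ 2.   7.2 24. ] ((454.592041015625, 421.1228332519531), (268.722900390625, 64.71661376953125), 61.27573013305664)
[194 234  35  23 639] [212.20344288 244.49452269] [499.8 387.6  17.1] [ 4.6 10.2 35.2] ((487.447021484375, 354.0831298828125), (175.6583251953125, 76.29032135009766), 67.32781219482422)
2296 ((586.2766723632812, 72.05210876464844), (119.25963592529297, 259.55029296875), 2.3376591205596924) [26.45594852 30.72383644 35.35585819]
```

```bash
cat >> h.py <<'E'
def ray(c,u,v,z):
    K=np.array([[c['fx'],0,c['cx']],[0,c['fy'],c['cy']],[0,0,1.]])
    n=cv2.undistortPoints(np.array([[[u,v]]],float),K,np.array([float(c['k1']),0,0,0.]))[0,0]
    Rm=np.array(c['R']);C=-Rm.T@np.array(c['t']);dd=Rm.T@np.array([n[0],n[1],1])
    return C+dd*(z-C[2])/dd[2]
def proj(c,X):
    X=np.atleast_2d(np.array(X,float))
    K=np.array([[c['fx'],0,c['cx']],[0,c['fy'],c['cy']],[0,0,1.]])
    rv,_=cv2.Rodrigues(np.array(c['R']))
    return cv2.projectPoints(X,rv,np.array(c['t'],float),K,np.array([float(c['k1']),0,0,0.]))[0][:,0]
def down(yaw):
    c,s=np.cos(yaw),np.sin(yaw)
    x=np.array([c,s,0]);y=np.array([0,0,-1.]);return R.from_matrix(np.stack([x,y,np.cross(x,y)],1))
def plan(pos,yawdeg):
    s,p,r=st();t=down(np.radians(yawdeg))
    print('now',p.round(1),'yaw',np.degrees(np.arctan2(r.as_matrix()[1,0],r.as_matrix()[0,0])).round(2),'t',s['time_s'])
    print('shift tool mm',r.inv().apply(np.array(pos)-p).round(1),'rotvec',(r.inv()*t).as_rotvec().round(4))
E
python3 - <<'E'
from h import *
z=np.load('pics/wrist0.npz');Rm=z['R'];C=-Rm.T@z['t']
s,p,r=st()
print('cam in tool',r.inv().apply(C-p),'axis',r.inv().apply(Rm[2]),(Rm@r.as_matrix()).round(3))
for dz in (-150,-100,0,100):
  for hgt in(100,150,200):print(dz,hgt,proj(z,[p+r.apply([0,hgt,dz])]))
z=np.load('pics/top0.npz')
for n,u,v,h in [('m tl',150+170/3.3,170+210/3.3,10),('m tr',150+262/3.3,170+218/3.3,10),('m br',150+255/3.3,170+286/3.3,10),('m bl',150+162/3.3,170+277/3.3,10),('tongue',150+148/3.3,170+242/3.3,10),('s tl',150+422/3.3,170+82/3.3,32),('s tr',150+720/3.3,170+74/3.3,32),('s br',150+728/3.3,170+210/3.3,32),('s bl',150+428/3.3,170+222/3.3,32),('knob',150+657/3.3,170+142/3.3,60)]:
  print(n,ray(z,u,v,h).round(1))
plan([500,300,180],-5)
E
```

```text
cam in tool [ 8.61755852e-02 -1.96197972e+02  8.33319852e+01] axis [ 8.63594845e-04  9.53469352e-01 -3.01488721e-01] [[ 1.    -0.001  0.   ]
 [-0.    -0.301 -0.953]
 [ 0.001  0.953 -0.301]]
-150 100 [[254.04102906 290.79422908]]
-150 150 [[254.04230564 268.8600069 ]]
-150 200 [[254.04349486 251.43710045]]
-100 100 [[254.02825529 257.69011114]]
-100 150 [[254.03146569 238.73285651]]
-100 200 [[254.03410761 223.87983265]]
0 100 [[254.00092391 180.48824708]]
0 150 [[254.00863434 170.13058387]]
0 200 [[254.0145562  162.23125685]]
100 100 [[253.97236815  87.12880395]]
100 150 [[253.98509851  89.57011619]]
100 200 [[253.99458253  91.38915442]]
m tl [531.  419.2  10. ]
m tr [524.6 339.3  10. ]
m br [466.  344.7  10. ]
m bl [473.2 425.   10. ]
tongue [503.2 437.7  10. ]
s tl [641.2 201.8  32. ]
s tr [649.7 -55.8  32. ]
s br [532.1 -59.2  32. ]
s bl [520.4 197.   32. ]
knob [586.7   6.   60. ]
now [147.8 606.8 187.7] yaw 76.31 t 0.15
shift tool mm [-214.8    8.  -414.8] rotvec [ 1.0000e-03  1.4192e+00 -9.0000e-04]
```

```bash
cat >> h.py <<'E'
def rows(pos,yawdeg,n,g=0,rp=4,rr=4):
    """n rows, world-straight path to target, printed rounded"""
    s,p,r=st();t=down(np.radians(yawdeg)) if np.isscalar(yawdeg) else yawdeg
    tot=(t*r.inv()).as_rotvec()
    cp=np.array(p,float)/1000;cr=r;out=[]
    for i in range(1,n+1):
        tp=(p+(np.array(pos)-p)*i/n)/1000;tr=R.from_rotvec(tot*i/n)*r
        d=cr.inv().apply(tp-cp).round(rp);w=(cr.inv()*tr).as_rotvec().round(rr)
        out.append([g,*(d+0).tolist(),*(w+0).tolist()])
        cp=cp+cr.apply(d);cr=cr*R.from_rotvec(w)
    for k in range(0,n,5): print(out[k:k+5])
    print('max step mm',max(np.linalg.norm(o[1:4]) for o in out)*1000,'deg',np.degrees(max(np.linalg.norm(o[4:]) for o in out)))
E
python3 - <<'E'
from h import *
rows([499,382,165],-5,15,0,3,3)
E
```

```text
[[0, -0.009, 0.002, -0.026, 0.0, 0.095, 0.0], [0, -0.006, 0.001, -0.027, 0.0, 0.094, 0.0], [0, -0.004, 0.002, -0.028, 0.0, 0.095, 0.0], [0, -0.002, 0.001, -0.028, 0.0, 0.094, 0.0], [0, 0.002, 0.002, -0.027, 0.0, 0.095, 0.0]]
[[0, 0.004, 0.001, -0.028, 0.0, 0.095, 0.0], [0, 0.006, 0.002, -0.027, 0.001, 0.094, 0.0], [0, 0.009, 0.001, -0.026, 0.0, 0.095, 0.0], [0, 0.012, 0.002, -0.026, 0.0, 0.095, 0.0], [0, 0.014, 0.001, -0.024, 0.0, 0.094, -0.001]]
[[0, 0.016, 0.002, -0.022, 0.0, 0.095, 0.0], [0, 0.018, 0.001, -0.022, 0.0, 0.094, 0.0], [0, 0.02, 0.002, -0.019, 0.0, 0.095, 0.0], [0, 0.022, 0.001, -0.017, 0.0, 0.095, 0.0], [0, 0.023, 0.002, -0.015, 0.0, 0.094, 0.0]]
max step mm 28.705400188814647 deg 5.443099053742821
```

Call:
arm_command(moves=[[0,-0.009,0.002,-0.026,0,0.095,0],[0,-0.006,0.001,-0.027,0,0.094,0],[0,-0.004,0.002,-0.028,0,0.095,0],[0,-0.002,0.001,-0.028,0,0.094,0],[0,0.002,0.002,-0.027,0,0.095,0]], squeeze=30)

```text
time_s: 0.65
tool_pos: [265.7, 531.9, 180.2]
eef_rot: [-0.643, 0.644, 0.293, -0.293]
contact_force: [0.7, 1.2, 0.3]
gripper_width: 91.7
```

Call:
arm_command(moves=[[0,0.004,0.001,-0.028,0,0.095,0],[0,0.006,0.002,-0.027,0.001,0.094,0],[0,0.009,0.001,-0.026,0,0.095,0],[0,0.012,0.002,-0.026,0,0.095,0],[0,0.014,0.001,-0.024,0,0.094,-0.001]])

```text
time_s: 1.15
tool_pos: [383.3, 456.4, 172.9]
eef_rot: [0.694, -0.694, -0.134, 0.134]
contact_force: [-0.2, 0.0, -0.0]
gripper_width: 91.9
```

Call:
arm_command(moves=[[0,0.016,0.002,-0.022,0,0.095,0],[0,0.018,0.001,-0.022,0,0.094,0],[0,0.02,0.002,-0.019,0,0.095,0],[0,0.022,0.001,-0.017,0,0.095,0],[0,0.023,0.002,-0.015,0,0.094,0]])

```text
time_s: 1.65
tool_pos: [500.0, 382.2, 165.0]
eef_rot: [0.707, -0.706, 0.032, -0.032]
contact_force: [0.7, 0.5, -0.2]
gripper_width: 91.8
```

Call:
arm_command(moves=[[0,0,0,0,0,0,0],[0,0,0,0,0,0,0],[0,0,0,0,0,0,0],[0,0,0,0,0,0,0],[0,0,0,0,0,0,0]])

```text
time_s: 2.15
tool_pos: [498.5, 383.7, 165.3]
eef_rot: [0.707, -0.706, 0.03, -0.03]
contact_force: [-0.6, -0.3, 0.2]
gripper_width: 91.7
```

Run:
```python
from h import *
s,p,r=st();print(s['qpos'].round(3),s['contact_force'].round(2))
c=calibration('wrist');pic,d=camera('wrist');save('w1',pic);np.savez('pics/w1.npz',pic=pic,d=d,**{k:np.array(v) for k,v in c.items()})
plan([499,382,165],-5)
```

```text
[-1.032  0.477  0.434  1.619 -0.221  1.093 -0.624] [-0.56 -0.26  0.23]
now [498.6 383.5 165.3] yaw -4.91 t 2.2
shift tool mm [ 0.5  0.3 -1.5] rotvec [-0.0015  0.0016 -0.0001]
```

View pics/w1.png

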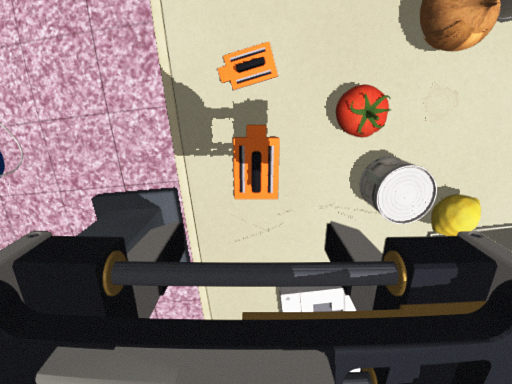

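The wrist view shows the middle insert at (256,165), tongue up. The small one is at (250,65), the tomato at (363,110) and the tin at (400,190). Next I'll fit the insert's pose and check its size.

```bash
cat >> h.py <<'E'
from scipy.optimize import minimize
def insert_poly(x,y,yaw,z=10.):
    q=np.array([[-30,-42],[30,-42],[30,42],[13,42],[13,58],[-13,58],[-13,42],[-30,42]],float)
    c,s=np.cos(yaw),np.sin(yaw)
    return np.column_stack([q@np.array([[c,s],[-s,c]])+[x,y],np.full(8,z)])
E
python3 - <<'E'
from h import *
z=np.load('pics/w1.npz');pic=z['pic'];f=pic.astype(int)
m=((f[...,0]>110)&(f[...,0]-f[...,2]>70)&(f[...,0]-f[...,1]>40)).astype(np.uint8)
m[:118]=0;m[210:]=0;m[:,:225]=0;m[:,300:]=0
m=cv2.morphologyEx(m,cv2.MORPH_CLOSE,np.ones((15,15)))
q=np.column_stack(np.nonzero(m)[::-1]);print(len(q),q.min(0),q.max(0))
W=np.array([ray(z,u,v,10)[:2] for u,v in q]);rc=cv2.minAreaRect(W.astype(np.float32));print(rc)
S=4
M=cv2.resize(m,None,fx=S,fy=S,interpolation=cv2.INTER_LINEAR)
def cost(a,sc=1):
    P=insert_poly(a[0],a[1],a[2]);P[:,:2]=(P[:,:2]-a[:2])*sc+a[:2]
    uv=proj(z,P);uv=((uv+.5)*S-.5)
    I=np.zeros(M.shape,np.uint8);cv2.fillPoly(I,[np.round(uv*16).astype(np.int32)],1,shift=4)
    return np.sum(I!=M)
for sc in (.9,1,1.1):
    r_=minimize(cost,[498,382,-.08],args=(sc,),method='Nelder-Mead',options=dict(initial_simplex=[[498,382,-.08],[503,382,-.08],[498,387,-.08],[498,382,-.03]],xatol=.01))
    print(sc,r_.x.round(3),np.degrees(r_.x[2]),r_.fun,M.sum())
# rib
k=(f.max(2)<50);k[:140]=0;k[198:]=0;k[:,245:]=k[:,245:];k[:,:248]=0;k[:,266:]=0
q=np.column_stack(np.nonzero(k)[::-1]);W=np.array([ray(z,u,v,35)[:2] for u,v in q]);print(len(q),W.mean(0),cv2.minAreaRect(W.astype(np.float32)))
s,p,r=st();print(p)
big=cv2.resize(pic[110:215,210:310],None,fx=5.5,fy=5.5,interpolation=cv2.INTER_CUBIC)
uv=proj(z,insert_poly(*r_.x*0+np.array([r_.x[0],r_.x[1],r_.x[2]])))
save('w1c',big)
E
```

```text
3093 [233 125] [279 199]
((499.6517333984375, 390.95245361328125), (99.457275390625, 60.63541030883789), 84.95379638671875)
0.9 [ 4.98318e+02  3.87124e+02 -1.11000e-01] -6.3844176261902374 8768.0 49197
1 [ 4.98968e+02  3.82809e+02 -8.80000e-02] -5.015671182509097 1255.0 49197
1.1 [ 4.99717e+02  3.79664e+02 -6.90000e-02] -3.967411077855681 9819.0 49197
321 [499.12290292 386.88072816] ((499.3499755859375, 385.60992431640625), (49.5482177734375, 9.7797212600708), 84.97297668457031)
[498.62532386 383.48885361 165.25858534]
```

View pics/w1c.png

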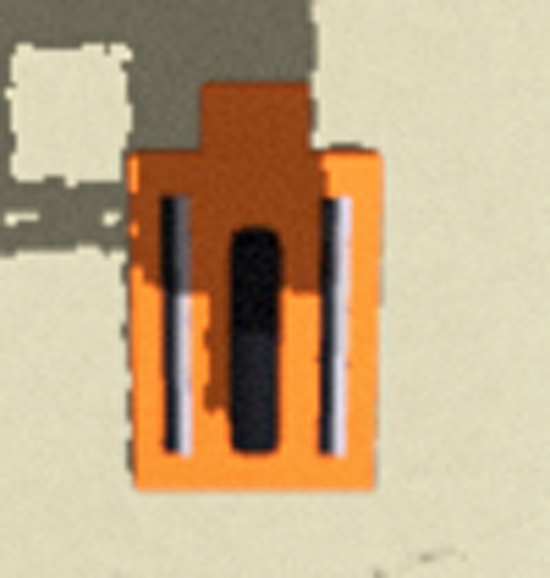

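Run:
```python
from h import *
rows([499,382.8,14.5],-5.0,10,0,4,4)
```

```text
[[0, 0.0, 0.0151, -0.0001, -0.0001, 0.0002, 0.0], [0, 0.0001, 0.0151, -0.0001, -0.0002, 0.0001, 0.0], [0, 0.0, 0.015, -0.0001, -0.0001, 0.0002, 0.0], [0, 0.0001, 0.0151, 0.0, -0.0002, 0.0001, 0.0], [0, 0.0, 0.0151, -0.0001, -0.0001, 0.0002, 0.0]]
[[0, 0.0001, 0.0151, -0.0001, -0.0002, 0.0002, -0.0001], [0, 0.0, 0.015, -0.0001, -0.0001, 0.0001, 0.0], [0, 0.0001, 0.0151, 0.0, -0.0002, 0.0002, 0.0], [0, 0.0, 0.0151, -0.0001, -0.0001, 0.0001, 0.0], [0, 0.0, 0.0151, -0.0001, -0.0002, 0.0002, 0.0]]
max step mm 15.100662237133841 deg 0.017188733853924696
```

Call:
arm_command(moves=[[0.4,0,0.03,0,-0.001,0.001,0],[0.4,0,0.03,0,0,0,0],[0.4,0,0.03,-0.001,0,0,0],[0.4,0,0.03,0,0,0,0],[0.4,0,0.02,0,0,0,0]], squeeze=30)

```text
time_s: 2.7
tool_pos: [498.0, 381.7, 23.2]
eef_rot: [-0.706, 0.707, -0.031, 0.03]
contact_force: [-0.1, 0.4, 0.0]
gripper_width: 57.3
```

Call:
arm_command(moves=[[0.4,0,0.006,0,0,0,0],[0.4,0,0.0045,0,0,0,0],[0.4,0,0,0,0,0,0],[0.4,0,0,0,0,0,0],[0.4,0,0,0,0,0,0]])

```text
time_s: 3.2
tool_pos: [499.8, 382.5, 15.8]
eef_rot: [0.707, -0.706, 0.031, -0.032]
contact_force: [-0.1, -0.4, 0.0]
gripper_width: 55.1
```

Run:
```python
from h import *
plan([499,382.8,14.5],-5.0)
s=get_state();print(s['contact_force'],s['gripper_width'])
```

```text
now [499.8 382.5  15.8] yaw -5.04 t 3.2
shift tool mm [-0.8  1.3  0.3] rotvec [-0.0016 -0.0007  0.0013]
[-0.05165607 -0.448298    0.04417729] 55.07512477721488
```

Call:
arm_command(moves=[[0.4,-0.0005,0.001,0,0,0,0],[1,0,0,0,0,0,0],[1,0,0,0,0,0,0],[1,0,0,0,0,0,0],[1,0,0,0,0,0,0]], squeeze=35)

```text
time_s: 3.7
tool_pos: [498.7, 381.9, 13.7]
eef_rot: [0.706, -0.706, 0.031, -0.031]
contact_force: [-0.1, 0.3, -0.0]
gripper_width: 27.8
```

Call:
arm_command(moves=[[1,0,0,0,0,0,0],[1,0,-0.015,0,0,0,0],[1,0,-0.03,0,0,0,0],[1,0,-0.03,0,0,0,0],[1,0,-0.03,0,0,0,0]])

```text
time_s: 4.2
tool_pos: [498.8, 381.8, 121.0]
eef_rot: [0.707, -0.706, 0.031, -0.031]
contact_force: [0.3, 0.1, 0.6]
gripper_width: 0.5
```

Run:
```python
from h import *
s=get_state();print(s['contact_force'],s['gripper_width'])
rows([585.5,116,150],2,15,1,3,3)
```

```text
[0.3367351  0.1107372  0.60804744] 0.4630727351854269
[[1, 0.007, -0.002, -0.017, 0.0, -0.008, 0.0], [1, 0.008, -0.002, -0.017, 0.0, -0.008, 0.0], [1, 0.007, -0.002, -0.018, 0.0, -0.009, 0.0], [1, 0.006, -0.002, -0.017, 0.0, -0.008, 0.0], [1, 0.007, -0.002, -0.017, 0.0, -0.008, 0.0]]
[[1, 0.007, -0.002, -0.018, 0.0, -0.008, 0.0], [1, 0.006, -0.002, -0.017, 0.0, -0.009, 0.0], [1, 0.007, -0.002, -0.018, 0.0, -0.008, 0.0], [1, 0.006, -0.001, -0.017, 0.0, -0.008, 0.0], [1, 0.006, -0.002, -0.018, 0.0, -0.008, 0.0]]
[[1, 0.006, -0.002, -0.018, 0.0, -0.008, 0.001], [1, 0.005, -0.002, -0.017, 0.0, -0.009, 0.0], [1, 0.006, -0.002, -0.018, 0.0, -0.008, 0.0], [1, 0.005, -0.002, -0.018, 0.0, -0.008, 0.0], [1, 0.006, -0.002, -0.018, 0.0, -0.008, 0.0]]
max step mm 19.4164878389476 deg 0.5156620156177408
```

I lifted before the fingers had closed, so the grasp missed. I'll open, look again and retry.

Call:
arm_command(moves=[[0.4,0,-0.02,0,0,0,0],[0.4,0,-0.02,0,0,0,0],[0.4,0,0,0,0,0,0],[0.4,0,0,0,0,0,0],[0.4,0,0,0,0,0,0]])

```text
time_s: 4.7
tool_pos: [498.1, 381.7, 158.1]
eef_rot: [-0.706, 0.707, -0.031, 0.031]
contact_force: [-0.5, 0.3, -1.1]
gripper_width: 35.7
```

```bash
cat >> h.py <<'E'
def fit_insert(z,box,g,h=10.):
    f=z['pic'].astype(int)
    m=((f[...,0]>100)&(f[...,0]-f[...,2]>65)&(f[...,0]-f[...,1]>35)).astype(np.uint8)
    k=np.zeros_like(m);k[box[1]:box[3],box[0]:box[2]]=1;m*=k
    m=cv2.morphologyEx(m,cv2.MORPH_CLOSE,np.ones((15,15)))
    S=4;M=cv2.resize(m,None,fx=S,fy=S,interpolation=cv2.INTER_LINEAR)
    def cost(a):
        uv=proj(z,insert_poly(a[0],a[1],a[2],h));uv=((uv+.5)*S-.5)
        I=np.zeros(M.shape,np.uint8);cv2.fillPoly(I,[np.round(uv*16).astype(np.int32)],1,shift=4)
        return np.sum(I!=M)
    g=np.array(g,float)
    r_=minimize(cost,g,method='Nelder-Mead',options=dict(initial_simplex=[g,g+[5,0,0],g+[0,5,0],g+[0,0,.05]],xatol=.01))
    print(r_.x.round(2),np.degrees(r_.x[2]).round(2),r_.fun,M.sum());return r_.x
def snap(n,cam='wrist'):
    c=calibration(cam);pic,d=camera(cam);save(n,pic);np.savez('pics/'+n+'.npz',pic=pic,d=d,**{k:np.array(v) for k,v in c.items()});return np.load('pics/'+n+'.npz')
E
python3 - <<'E'
from h import *
z=snap('w2');fit_insert(z,(215,100,310,215),[499,382.8,-.088])
plan([499,382.8,14.5],-5.0);print(get_state()['gripper_width'])
E
```

```text
[ 4.9898e+02  3.8335e+02 -9.0000e-02] -5.06 1049.0 51638
now [498.  381.6 157.9] yaw -5.04 t 4.75
shift tool mm [  1.  143.4   1.4] rotvec [ 0.001  -0.0007 -0.0009]
39.79869918787062
```

View pics/w2.png

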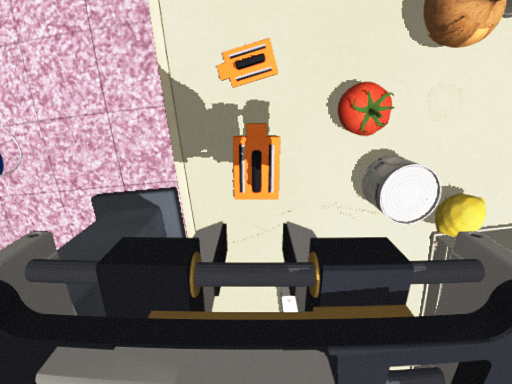

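The insert hasn't moved (256,165). I'll retry and let the fingers close fully this time.

Call:
arm_command(moves=[[0.5,0.0005,0.03,0.001,0,0,0],[0.5,0,0.03,0,0,0,0],[0.5,0,0.03,0,0,0,0],[0.5,0,0.03,0,0,0,0],[0.5,0,0.015,0,0,0,0]])

```text
time_s: 5.25
tool_pos: [497.4, 381.5, 20.3]
eef_rot: [-0.705, 0.708, -0.032, 0.03]
contact_force: [-0.7, -0.2, -0.5]
gripper_width: 45.8
```

Call:
arm_command(moves=[[0.5,0,0.008,0,0,0,0],[0.5,0,0,0,0,0,0],[1,0,0,0,0,0,0],[1,0,0,0,0,0,0],[1,0,0,0,0,0,0]])

```text
time_s: 5.75
tool_pos: [499.8, 383.5, 16.8]
eef_rot: [0.707, -0.706, 0.031, -0.032]
contact_force: [0.3, 0.3, 0.4]
gripper_width: 26.4
```

Call:
arm_command(moves=[[1,0,0,0,0,0,0],[1,0,0,0,0,0,0],[1,0,0,0,0,0,0],[1,0,0,0,0,0,0],[1,0,0,0,0,0,0]])

```text
time_s: 6.25
tool_pos: [499.2, 382.9, 15.7]
eef_rot: [0.706, -0.706, 0.031, -0.031]
contact_force: [0.4, -0.3, 0.4]
gripper_width: 0.3
```

Run:
```python
from h import *
z=snap('w3');z=snap('s3','scene')
s=get_state();print(s)
```

```text
{'time_s': 6.35, 'qpos': array([-0.984337  ,  0.64128171,  0.36934614,  1.75740486, -0.30597709,
        0.79958489, -0.55501186]), 'dq': array([ 2.44833391e-03,  8.73031658e-04,  6.86487601e-04,  2.99802945e-03,
        2.83145667e-05,  4.50980350e-04, -1.02385870e-03]), 'effort': array([-2.60934343e-03, -7.14942813e+01,  8.20537627e+00, -2.38095170e+01,
       -5.13297133e-02, -9.70810448e-03, -1.31037864e-04]), 'tool_pos': array([499.25500236, 382.93325144,  15.66460903]), 'eef_rot': array([ 0.70647904, -0.70636129,  0.03110733, -0.03119975]), 'contact_force': array([-0.47816094,  0.21542427,  0.29282512]), 'moment': array([-0.11059482,  0.04553842,  0.03529934]), 'gripper_width': 0.6006216178105874}
```

View pics/w3.png

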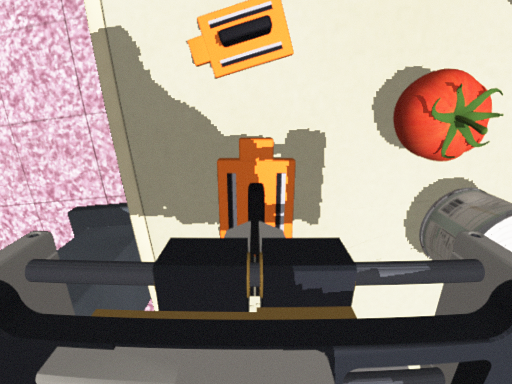

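View pics/s3.png

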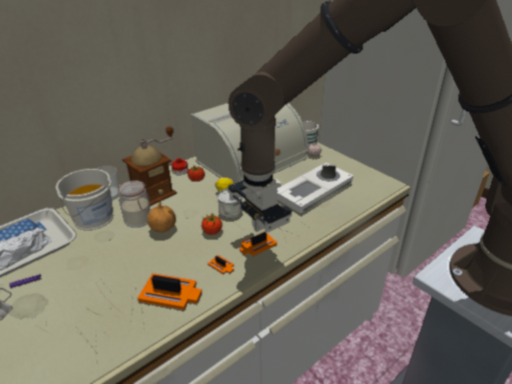

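Run:
```python
from h import *
z=np.load('pics/w3.npz')
s,p,r=st()
print('proj tcp',proj(z,[p,p+[0,0,19]]), 'insert corners',proj(z,insert_poly(499,383,-.088)).round(0).tolist())
for u,v in [(240,139),(272,139),(219,159),(294,159)]: print(ray(z,u,v,10).round(1))
zs=np.load('pics/s3.npz');print('scene: tcp',proj(zs,[p,p+[0,0,66]]),'insert',proj(zs,insert_poly(499,383,-.088)).round(0).tolist())
save('s3c',cv2.resize(zs['pic'][160:290,190:340],None,fx=5,fy=4.6,interpolation=cv2.INTER_CUBIC))
print(z['d'][225:300:5,256], z['d'][225:300:5,200])
```

```text
proj tcp [[256.0222411  214.16938244]
 [256.18973643 224.47789521]] insert corners [[220.0, 257.0], [291.0, 257.0], [295.0, 160.0], [273.0, 160.0], [273.0, 138.0], [238.0, 138.0], [238.0, 160.0], [216.0, 160.0]]
[492.5 441.3  10. ]
[516.  439.2  10. ]
[475.1 427.8  10. ]
[531.5 422.8  10. ]
scene: tcp [[258.5094496  240.96410198]
 [258.28907844 222.28607371]] insert [[277.0, 242.0], [264.0, 231.0], [240.0, 243.0], [243.0, 246.0], [239.0, 248.0], [244.0, 254.0], [249.0, 251.0], [252.0, 255.0]]
[170.68382  162.37743  156.80379  151.88368  146.08775  139.87788
 135.16212    0.        90.20907   88.051636  87.27008   86.84703
  89.01396  132.46155  135.18617 ] [232.14662  233.19286  234.96605   95.024536  91.8406    87.24772
  86.130356  82.484375  80.631     80.009384  79.30435   80.66306
  81.01572   83.232704  82.255554]
```

View pics/s3c.png

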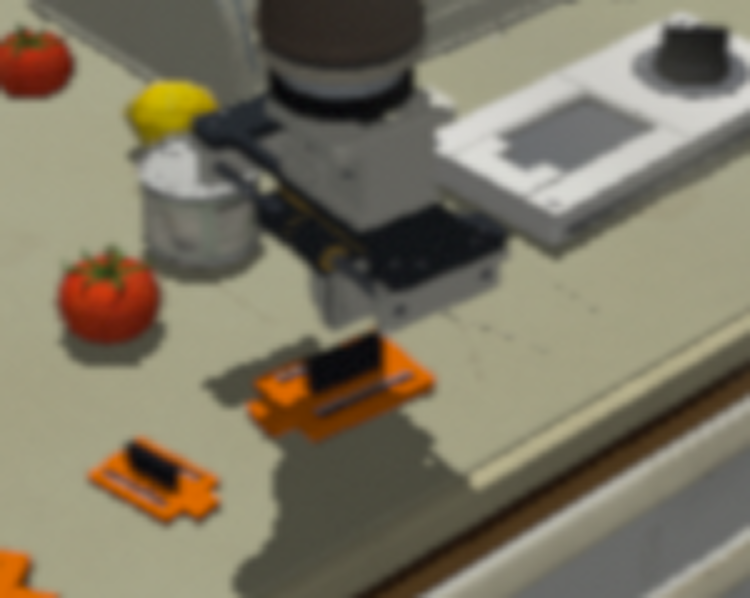

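Run:
```python
from h import *
z=np.load('pics/w3.npz')
s,p,r=st()
P=cloud(z,z['d'])
for v in range(170,300,6):
    print(v,[tuple((r.inv().apply(P[v,u]-p)).round(0).astype(int)) if z['d'][v,u]>0 else None for u in (235,250,256,262,275)])
b=cv2.resize(z['pic'][120:330,170:350],None,fx=4.2,fy=2.8,interpolation=cv2.INTER_CUBIC)
b=np.clip(b.astype(float)*1.6+20,0,255).astype(np.uint8);save('w3c',b)
```

```text
170 [(np.int64(-16), np.int64(6), np.int64(34)), (np.int64(-5), np.int64(7), np.int64(34)), (np.int64(0), np.int64(7), np.int64(34)), (np.int64(5), np.int64(6), np.int64(34)), (np.int64(14), np.int64(6), np.int64(34))]
176 [(np.int64(-16), np.int64(5), np.int64(30)), (np.int64(-5), np.int64(6), np.int64(29)), (np.int64(0), np.int64(6), np.int64(29)), (np.int64(5), np.int64(5), np.int64(29)), (np.int64(15), np.int64(6), np.int64(29))]
182 [(np.int64(-16), np.int64(5), np.int64(25)), (np.int64(-5), np.int64(5), np.int64(25)), (np.int64(0), np.int64(6), np.int64(24)), (np.int64(5), np.int64(6), np.int64(24)), (np.int64(15), np.int64(6), np.int64(24))]
188 [(np.int64(-16), np.int64(6), np.int64(20)), (np.int64(-4), np.int64(-9), np.int64(24)), (np.int64(0), np.int64(-11), np.int64(25)), (np.int64(4), np.int64(-10), np.int64(24)), (np.int64(15), np.int64(6), np.int64(19))]
194 [(np.int64(-16), np.int64(5), np.int64(15)), (np.int64(-4), np.int64(-18), np.int64(23)), (np.int64(0), np.int64(-18), np.int64(23)), (np.int64(4), np.int64(-18), np.int64(23)), (np.int64(15), np.int64(6), np.int64(
[... 3159 characters left out ...]
33))]
284 [(np.int64(-7), np.int64(-128), np.int64(31)), (np.int64(-3), np.int64(-121), np.int64(26)), (np.int64(-1), np.int64(-122), np.int64(26)), (np.int64(1), np.int64(-125), np.int64(29)), (np.int64(5), np.int64(-128), np.int64(31))]
290 [(np.int64(-7), np.int64(-128), np.int64(29)), (np.int64(-3), np.int64(-84), np.int64(-5)), (np.int64(-1), np.int64(-85), np.int64(-5)), (np.int64(1), np.int64(-125), np.int64(27)), (np.int64(5), np.int64(-127), np.int64(28))]
296 [(np.int64(-7), np.int64(-127), np.int64(26)), (np.int64(-4), np.int64(-84), np.int64(-9)), (np.int64(-1), np.int64(-85), np.int64(-8)), (np.int64(1), np.int64(-125), np.int64(24)), (np.int64(5), np.int64(-128), np.int64(26))]
```

View pics/w3c.png

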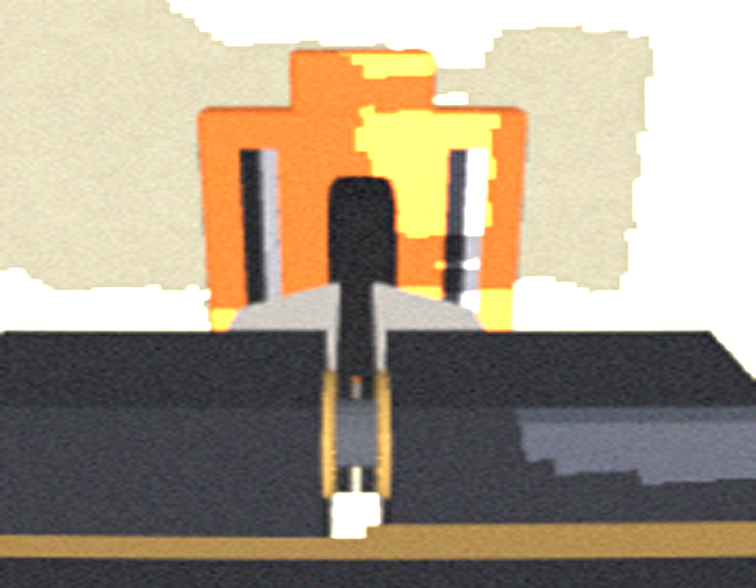

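The wrist depth and the scene view agree. The shut fingertips end about 40 mm above the reported TCP, at tool y ≈ −40, and the body starts at about −110 where −66 was stated. So the pads closed above the rib. Lateral alignment is fine. I'll reopen and descend by what I see.

Call:
arm_command(moves=[[0.5,0,0,0,0,0,0],[0.5,0,0,0,0,0,0],[0.5,0,0,0,0,0,0],[0.5,0,0,0,0,0,0],[0.5,0,0,0,0,0,0]])

```text
time_s: 6.85
tool_pos: [499.3, 382.9, 15.7]
eef_rot: [0.706, -0.706, 0.031, -0.031]
contact_force: [-0.2, -0.4, -0.2]
gripper_width: 35.9
```

Call:
arm_command(moves=[[0.5,0,0.007,0,0,0,0],[0.5,0,0.007,0,0,0,0],[0.5,0,0.007,0,0,0,0],[0.5,0,0.007,0,0,0,0],[0.5,0,0,0,0,0,0]])

```text
time_s: 7.35
tool_pos: [498.5, 382.4, -13.7]
eef_rot: [-0.706, 0.707, -0.032, 0.031]
contact_force: [-1.1, -0.9, -0.1]
gripper_width: 46.2
```

Run:
```python
from h import *
z=snap('w4');s,p,r=st();print(p,s['contact_force'],s['gripper_width'],s['qpos'].round(3))
P=cloud(z,z['d'])
Q=(P-p)@r.as_matrix()
# finger-ish points: |x| 20..45, z 5..14, print max tool y by side
for sgn in (-1,1):
    m=(z['d']>0)&(Q[...,0]*sgn>10)&(Q[...,0]*sgn<60)&(Q[...,2]<15)&(Q[...,2]>5)&(Q[...,1]<-15+0)
    q=Q[m];print(sgn,len(q),np.percentile(q[:,1],[50,90,97,99.5]).round(1),np.percentile(q[:,0],[2,50,98]).round(1),np.percentile(q[:,2],[50,98]).round(1))
```

```text
[498.860317   382.54837155 -13.10220558] [ 0.1704297  -0.01008172  0.07376125] 45.85240214427292 [-0.972  0.679  0.351  1.773 -0.323  0.748 -0.541]
-1 1666 [-61.2 -23.  -22.4 -21.6] [-39.4 -27.1 -11.5] [11.1 14.5]
1 1661 [-61.7 -23.2 -22.4 -21.9] [11.8 24.1 35.6] [11.1 14.5]
```

View pics/w4.png

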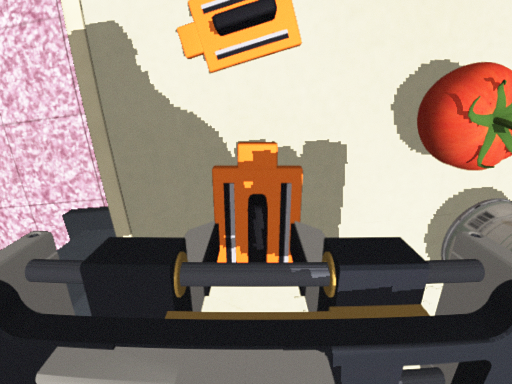

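Run:
```python
from h import *
z=np.load('pics/w4.npz');s,p,r=st()
P=cloud(z,z['d']);Q=(P-p)@r.as_matrix()
for u in (196,200,204,310,314,318):
    print(u,[(v,*Q[v,u].round(0).astype(int)) for v in range(212,244,3)])
```

```text
196 [(212, np.int64(-44), np.int64(-12), np.int64(7)), (215, np.int64(-44), np.int64(-14), np.int64(5)), (218, np.int64(-44), np.int64(-13), np.int64(3)), (221, np.int64(-45), np.int64(-11), np.int64(-1)), (224, np.int64(-45), np.int64(-12), np.int64(-3)), (227, np.int64(-45), np.int64(-12), np.int64(-5)), (230, np.int64(-36), np.int64(-52), np.int64(12)), (233, np.int64(-35), np.int64(-56), np.int64(12)), (236, np.int64(-34), np.int64(-59), np.int64(11)), (239, np.int64(-34), np.int64(-63), np.int64(11)), (242, np.int64(-33), np.int64(-67), np.int64(12))]
200 [(212, np.int64(-41), np.int64(-13), np.int64(7)), (215, np.int64(-41), np.int64(-13), np.int64(5)), (218, np.int64(-42), np.int64(-12), np.int64(2)), (221, np.int64(-42), np.int64(-11), np.int64(-1)), (224, np.int64(-42), np.int64(-12), np.int64(-3)), (227, np.int64(-35), np.int64(-46), np.int64(11)), (230, np.int64(-34), np.int64(-50), np.int64(11)), (233, np.int64(-33), np.int64(-55), np.int64(12)), (236, np.int64(-32), np.int64(-59), np.int64(11)), (239, np.int64(-31), np.int64(-63), np.int64(12)), (242, np.int64(-31), np.i
[... 1540 characters left out ...]
(236, np.int64(32), np.int64(-59), np.int64(11)), (239, np.int64(31), np.int64(-62), np.int64(11)), (242, np.int64(30), np.int64(-66), np.int64(12))]
318 [(212, np.int64(45), np.int64(-13), np.int64(7)), (215, np.int64(45), np.int64(-13), np.int64(5)), (218, np.int64(45), np.int64(-12), np.int64(2)), (221, np.int64(45), np.int64(-13), np.int64(0)), (224, np.int64(46), np.int64(-12), np.int64(-3)), (227, np.int64(45), np.int64(-14), np.int64(-5)), (230, np.int64(36), np.int64(-50), np.int64(11)), (233, np.int64(35), np.int64(-56), np.int64(12)), (236, np.int64(34), np.int64(-59), np.int64(12)), (239, np.int64(33), np.int64(-64), np.int64(12)), (242, np.int64(33), np.int64(-66), np.int64(11))]
```

Call:
arm_command(moves=[[0.5,0,0.005,0,0,0,0],[0.5,0,0.005,0,0,0,0],[0.5,0,0.004,0,0,0,0],[0.5,0,0,0,0,0,0],[0.5,0,0,0,0,0,0]])

```text
time_s: 7.9
tool_pos: [499.2, 382.9, -26.4]
eef_rot: [0.706, -0.706, 0.031, -0.031]
contact_force: [0.1, 0.5, 0.3]
gripper_width: 45.8
```

Call:
arm_command(moves=[[1,0,0,0,0,0,0],[1,0,0,0,0,0,0],[1,0,0,0,0,0,0],[1,0,0,0,0,0,0],[1,0,0,0,0,0,0]], squeeze=35)

```text
time_s: 8.4
tool_pos: [499.4, 383.0, -26.2]
eef_rot: [0.707, -0.706, 0.031, -0.031]
contact_force: [-0.9, -0.4, 0.2]
gripper_width: 11.6
```

Call:
arm_command(moves=[[1,0,0,0,0,0,0],[1,0,0,0,0,0,0],[1,0,0,0,0,0,0],[1,0,-0.003,0,0,0,0],[1,0,-0.003,0,0,0,0]])

```text
time_s: 8.9
tool_pos: [499.0, 382.8, -20.3]
eef_rot: [-0.706, 0.706, -0.031, 0.031]
contact_force: [1.0, -0.3, -0.5]
gripper_width: 11.6
```

Gripped: the width is 11.6 mm, matching the 12 mm rib. Lifting.

Call:
arm_command(moves=[[1,0,-0.02,0,0,0,0],[1,0,-0.03,0,0,0,0],[1,0,-0.03,0,0,0,0],[1,0,-0.03,0,0,0,0],[1,0,-0.02,0,0,0,0]])

```text
time_s: 9.4
tool_pos: [499.9, 383.2, 112.2]
eef_rot: [0.707, -0.706, 0.031, -0.032]
contact_force: [-0.9, -0.6, -1.1]
gripper_width: 12.0
```

```bash
cat >> h.py <<'E'
def slicer_poly(x,y,yaw):
    q=np.array([[-60,-130],[60,-130],[60,130],[-60,130]],float);c,s=np.cos(yaw),np.sin(yaw)
    return np.column_stack([q@np.array([[c,s],[-s,c]])+[x,y],np.full(4,32.)])
E
python3 - <<'E'
from h import *
z=np.load('pics/top0.npz');f=z['pic'].astype(int)
m=((f.min(2)>150)&(f.max(2)-f.min(2)<30)).astype(np.uint8);k=np.zeros_like(m);k[185:245,270:378]=1;m*=k
m=cv2.morphologyEx(m,cv2.MORPH_CLOSE,np.ones((5,5)))
cs,_=cv2.findContours(m,cv2.RETR_EXTERNAL,cv2.CHAIN_APPROX_NONE);m[:]=0;cv2.drawContours(m,[max(cs,key=cv2.contourArea)],-1,1,-1)
S=4;M=cv2.resize(m,None,fx=S,fy=S,interpolation=cv2.INTER_LINEAR)
def cost(a):
    uv=(proj(z,slicer_poly(*a))+.5)*S-.5
    I=np.zeros(M.shape,np.uint8);cv2.fillPoly(I,[np.round(uv*16).astype(np.int32)],1,shift=4);return np.sum(I!=M)
g=np.array([586,72,.033])
r_=minimize(cost,g,method='Nelder-Mead',options=dict(initial_simplex=[g,g+[5,0,0],g+[0,5,0],g+[0,0,.05]]))
print(r_.x,np.degrees(r_.x[2]),r_.fun,M.sum())
rows([586,20,150],1.9,15,1,3,3);print(get_state()['gripper_width'])
E
```

```text
[5.87228068e+02 7.14920502e+01 4.00290732e-02] 2.2934969500689735 1097.0 62024
[[1, 0.008, -0.003, -0.024, 0.0, -0.008, 0.0], [1, 0.008, -0.002, -0.023, 0.0, -0.008, 0.0], [1, 0.007, -0.003, -0.024, 0.0, -0.008, 0.0], [1, 0.007, -0.002, -0.024, 0.0, -0.008, 0.0], [1, 0.007, -0.003, -0.024, -0.001, -0.008, 0.001]]
[[1, 0.007, -0.002, -0.024, 0.0, -0.009, 0.0], [1, 0.007, -0.003, -0.024, 0.0, -0.008, 0.0], [1, 0.007, -0.002, -0.024, 0.0, -0.008, 0.0], [1, 0.006, -0.003, -0.024, 0.0, -0.008, 0.0], [1, 0.006, -0.002, -0.024, 0.0, -0.008, 0.0]]
[[1, 0.006, -0.003, -0.024, 0.0, -0.008, 0.0], [1, 0.006, -0.002, -0.024, 0.0, -0.008, 0.0], [1, 0.005, -0.003, -0.024, 0.0, -0.008, 0.001], [1, 0.005, -0.003, -0.025, -0.001, -0.008, 0.0], [1, 0.006, -0.002, -0.024, 0.0, -0.008, 0.0]]
max step mm 25.670995305986875 deg 0.5156620156177408
11.973074477755096
```

Call:
arm_command(moves=[[1,0.008,-0.003,-0.024,0,-0.008,0],[1,0.008,-0.002,-0.023,0,-0.008,0],[1,0.007,-0.003,-0.024,0,-0.008,0],[1,0.007,-0.002,-0.024,0,-0.008,0],[1,0.007,-0.003,-0.024,-0.001,-0.008,0.001]])

```text
time_s: 9.9
tool_pos: [527.5, 260.5, 123.0]
eef_rot: [-0.707, 0.707, -0.017, 0.017]
contact_force: [-0.6, 0.4, -0.6]
gripper_width: 12.0
```

Call:
arm_command(moves=[[1,0.007,-0.002,-0.024,0,-0.009,0],[1,0.007,-0.003,-0.024,0,-0.008,0],[1,0.007,-0.002,-0.024,0,-0.008,0],[1,0.006,-0.003,-0.024,0,-0.008,0],[1,0.006,-0.002,-0.024,0,-0.008,0]])

```text
time_s: 10.4
tool_pos: [556.9, 139.5, 135.1]
eef_rot: [-0.707, 0.707, -0.003, 0.002]
contact_force: [0.9, 0.2, -1.6]
gripper_width: 11.7
```

Call:
arm_command(moves=[[1,0.006,-0.003,-0.024,0,-0.008,0],[1,0.006,-0.002,-0.024,0,-0.008,0],[1,0.005,-0.003,-0.024,0,-0.008,0.001],[1,0.005,-0.003,-0.025,-0.001,-0.008,0],[1,0.006,-0.002,-0.024,0,-0.008,0]])

```text
time_s: 10.9
tool_pos: [585.8, 18.7, 148.3]
eef_rot: [-0.706, 0.708, 0.011, -0.012]
contact_force: [1.2, 0.9, -0.3]
gripper_width: 12.1
```

Call:
arm_command(moves=[[1,0,0,0,0,0,0],[1,0,0,0,0,0,0],[1,0,0,0,0,0,0],[1,0,0,0,0,0,0],[1,0,0,0,0,0,0]])

```text
time_s: 11.4
tool_pos: [585.7, 20.8, 147.7]
eef_rot: [-0.706, 0.708, 0.011, -0.013]
contact_force: [0.5, 0.4, -0.6]
gripper_width: 11.9
```

Run:
```python
from h import *
z=snap('w5');s,p,r=st();print(p,s['contact_force'],s['gripper_width'],s['qpos'].round(3))
plan([586,20,150],1.9)
```

```text
[585.739395    20.5958162  147.71752961] [ 0.34502794  0.02051645 -2.06053431] 11.901915647121907 [-0.453  0.429  0.458  1.749 -0.216  1.017  0.118]
now [585.7  20.6 147.7] yaw 1.95 t 11.45
shift tool mm [ 0.2 -2.3 -0.6] rotvec [ 0.0015  0.0009 -0.0022]
```

View pics/w5.png

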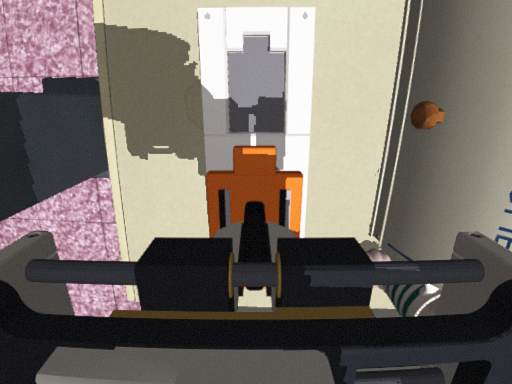

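Run:
```python
from h import *
z=np.load('pics/w5.npz');b=z['pic'][0:145,185:330]
save('w5c',cv2.resize(b,None,fx=5,fy=4.1,interpolation=cv2.INTER_CUBIC))
s,p,r=st()
# held insert fit: assume held in tool frame, underside at reading-? ; world plane top z
zt=p[2]+26.2+10
g=[p[0],p[1],.034]
x=fit_insert(z,(195,140,312,236),g,zt) if False else None
for u,v in [(207,172),(302,172),(234,147),(275.5,147)]:
    print((r.inv().apply(ray(z,u,v,zt)-p)).round(1))
c={'x':0}
for n,(u,v) in dict(dTL=(199,10),dTR=(314,10)).items(): print(n,ray(z,u,v,32).round(1))
for y,yaw in [((587.2,71.5),.040)]and[(0,0)]:
    pass
def body(a,q): 
    cc,ss=np.cos(a[2]),np.sin(a[2]);q=np.array(q,float);return np.column_stack([q[:,:2]@np.array([[cc,ss],[-ss,cc]])+a[:2],q[:,2]])
a=[587.2,71.5,.040]
pts=[[-60,130,32],[60,130,32],[-34.5,91.5,32],[34.5,91.5,32],[-17.5,107.5,32],[17.5,107.5,32],[-31.5,88.5,22],[31.5,88.5,22],[-14.5,104.5,22],[14.5,104.5,22],[-34.5,-1.5,32],[34.5,-1.5,32],[-31.5,1.5,22]]
print(proj(z,body(a,pts)).round(1).tolist())
```

```text
[-30.  -36.2  43.2]
[ 27.7 -36.3  43.2]
[-13.3 -36.3  58.3]
[ 11.2 -36.3  58.3]
dTL [521.5 195.3  32. ]
dTR [639.3 199.4  32. ]
[[199.5, 6.1], [316.9, 5.5], [225.4, 45.8], [291.1, 45.4], [241.3, 29.0], [275.1, 28.9], [229.2, 50.5], [287.1, 50.2], [244.6, 34.5], [271.6, 34.3], [228.1, 134.7], [288.8, 134.4], [231.4, 131.1]]
```

View pics/w5c.png

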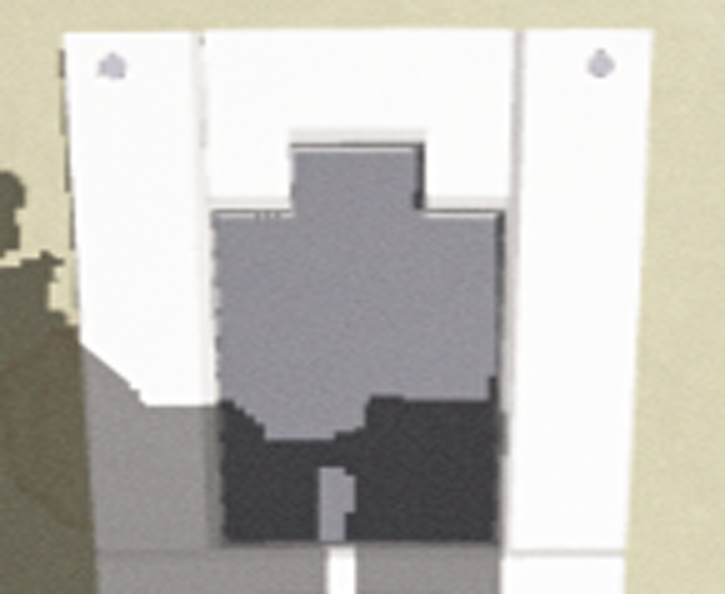

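Run:
```python
from h import *
z=np.load('pics/w5.npz');s,p,r=st();P=cloud(z,z['d']);Q=(P-p)@r.as_matrix()
print('plate y tool',np.median(Q[176:190,212:216,1]),np.median(Q[176:190,294:299,1]),np.median(Q[155:168,240:270,1]),'rib top',np.median(Q[206:216,250:258,1]))
print('deck z',np.median(P[60:120,205:220,2]),np.median(P[60:100,295:308,2]),'floor',np.median(P[60:95,235:280,2]),'table',np.median(P[20:60,330:380,2]))
f=z['pic'].astype(int)
m=((f[...,0]>70)&(f[...,0]-f[...,2]>50)&(f[...,0]-f[...,1]>30)).astype(np.uint8)
for v in (150,155,160,165,175,180,190,200):
    u=np.nonzero(m[v,190:320])[0]+190;print(v,u.min(),u.max())
for u in (215,225,245,265,285,296):
    v=np.nonzero(m[140:200,u])[0]+140;print('col',u,v.min())
S=4
def fit(zt,rows=(140,205)):
    k=np.zeros_like(m);k[rows[0]:rows[1],195:312]=1;mm=cv2.morphologyEx(m*k,cv2.MORPH_CLOSE,np.ones((11,11)))*k
    M=cv2.resize(mm,None,fx=S,fy=S,interpolation=cv2.INTER_LINEAR)
    def cost(a):
        uv=(proj(z,insert_poly(a[0],a[1],a[2],zt))+.5)*S-.5
        I=np.zeros(M.shape,np.uint8);cv2.fillPoly(I,[np.round(uv*16).astype(np.int32)],1,shift=4);I[rows[1]*S:]=0
        return np.sum(I!=M)
    g=np.array([p[0],p[1],.034])
    r_=minimize(cost,g,method='Nelder-Mead',options=dict(initial_simplex=[g,g+[4,0,0],g+[0,4,0],g+[0,0,.05]]))
    print(zt-p[2],r_.x,np.degrees(r_.x[2]),r_.fun,M.sum(),'tool',r.inv().apply(np.array([r_.x[0],r_.x[1],zt])-p).round(2))
for dz in (26,30,34,36,38): fit(p[2]+dz)
```

```text
plate y tool -36.29878240499518 -36.31082022634712 -36.1822291586774 rib top -53.6624334589534
deck z 31.8644156371097 32.029574784796885 floor 22.403466682776465 table 0.05309992296474854
150 233 276
155 233 275
160 233 275
165 234 275
175 206 302
180 206 302
190 207 301
200 207 301
col 215 171
col 225 171
col 245 146
col 265 146
col 285 171
col 296 171
26.0 [5.84669626e+02 2.02787784e+01 3.54597751e-02] 2.031695455294351 9133.0 62730 tool [ -1.14 -26.    -0.32]
30.0 [5.85182562e+02 2.08188891e+01 4.98022671e-02] 2.8534597155724915 8114.0 62730 tool [ -0.61 -30.     0.2 ]
34.0 [5.85234084e+02 2.17186501e+01 5.42203832e-02] 3.106599120973984 7880.0 62730 tool [ -0.54 -34.     1.09]
36.0 [5.85143332e+02 2.20237159e+01 5.01627159e-02] 2.8741119106969304 8532.0 62730 tool [ -0.63 -36.     1.39]
38.0 [5.84880234e+02 2.22077799e+01 4.52116968e-02] 2.59043941058531 9498.0 62730 tool [ -0.89 -38.     1.58]
```

Run:
```python
from h import *
z=np.load('pics/w5.npz');s,p,r=st()
T=lambda u,v,zz:r.inv().apply(ray(z,u,v,zz)-p)
zt=p[2]+36.3
print('insert edges x:',T(205.5,180,zt).round(1),T(302.5,180,zt).round(1),T(206.5,198,zt).round(1),T(301.5,198,zt).round(1),'tongue',T(232.5,157,zt).round(1),T(275.5,157,zt).round(1),'fronts',T(215,170.5,zt).round(1),T(296,170.5,zt).round(1),T(255,145.5,zt).round(1))
g=cv2.cvtColor(z['pic'],cv2.COLOR_RGB2GRAY).astype(int)
for v in (45,60,75,90): print(v,'L',list(enumerate(g[v,222:250],222))[0:0],g[v,192:206].tolist(),g[v,222:250].tolist(),'R',g[v,264:296].tolist(),g[v,306:320].tolist())
print('cols');
for u in (235,257,280): print(u,g[0:14,u].tolist(),g[25:60,u].tolist(),g[126:138,u].tolist())
```

```text
insert edges x: [-31.2 -36.3  38.1] [ 28.2 -36.4  38.2] [-31.2 -36.3  26.5] [ 28.2 -36.4  26.5] tongue [-14.3 -36.4  52.4] [ 11.3 -36.4  52.4] fronts [-25.1 -36.3  44.1] [ 23.9 -36.4  44.2] [ -0.9 -36.4  59.2]
45 L [] [209, 209, 210, 207, 207, 209, 133, 203, 253, 252, 251, 251, 252, 251] [251, 248, 241, 238, 237, 249, 252, 252, 252, 252, 252, 251, 252, 252, 252, 252, 252, 252, 252, 254, 245, 154, 141, 143, 146, 146, 147, 148] R [144, 145, 145, 146, 112, 105, 235, 255, 253, 252, 252, 252, 252, 252, 252, 252, 252, 252, 252, 252, 252, 253, 244, 212, 205, 238, 252, 252, 252, 252, 252, 252] [252, 252, 252, 252, 252, 252, 252, 245, 223, 212, 213, 213, 212, 215]
60 L [] [211, 204, 208, 209, 209, 209, 196, 146, 227, 253, 251, 252, 251, 251] [251, 247, 240, 238, 239, 195, 151, 143, 144, 144, 144, 143, 145, 146, 146, 145, 149, 150, 146, 144, 147, 145, 147, 147, 143, 149, 147, 148] R [149, 149, 150, 147, 143, 150, 147, 149, 149, 148, 142, 145, 148, 147, 144, 149, 148, 147, 148, 144, 103, 106, 182, 205, 212, 251, 253, 252, 252, 252, 252, 252] [252, 252, 252, 252, 252, 252, 250, 232, 212, 213, 21
[... 1137 characters left out ...]
 160, 148, 144, 144, 146, 146, 144] [63, 62, 63, 64, 66, 67, 86, 112, 138, 141, 141, 147]
257 [213, 212, 212, 212, 212, 208, 219, 241, 252, 251, 251, 252, 252, 252] [251, 251, 252, 251, 252, 250, 238, 230, 229, 195, 133, 195, 161, 146, 146, 141, 149, 146, 146, 150, 143, 146, 144, 145, 147, 143, 147, 144, 147, 147, 149, 151, 148, 143, 147] [63, 66, 63, 64, 63, 70, 106, 121, 137, 135, 139, 145]
280 [210, 213, 213, 212, 216, 211, 219, 244, 252, 251, 251, 252, 252, 251] [252, 251, 252, 252, 251, 252, 252, 252, 252, 252, 252, 251, 252, 252, 252, 252, 252, 252, 252, 252, 252, 252, 246, 231, 230, 210, 139, 203, 171, 145, 145, 146, 149, 146, 145] [62, 69, 67, 65, 65, 61, 96, 121, 141, 137, 142, 146]
```

Run:
```python
from h import *
rows([584.8,113.8,40],2.3,10,1,4,3)
```

```text
[[1, 0.0002, 0.0108, 0.0093, 0.0, -0.001, 0.0], [1, 0.0003, 0.0107, 0.0094, 0.0, 0.0, 0.0], [1, 0.0003, 0.0108, 0.0093, 0.0, -0.001, -0.001], [1, 0.0002, 0.0107, 0.0093, 0.001, 0.0, 0.0], [1, 0.0003, 0.0108, 0.0094, 0.0, -0.001, 0.0]]
[[1, 0.0002, 0.0108, 0.0093, 0.0, -0.001, 0.0], [1, 0.0003, 0.0107, 0.0093, 0.0, 0.0, -0.001], [1, 0.0003, 0.0108, 0.0093, 0.0, -0.001, 0.0], [1, 0.0002, 0.0108, 0.0094, 0.0, 0.0, 0.0], [1, 0.0003, 0.0107, 0.0093, 0.001, -0.001, 0.0]]
max step mm 14.320963654726592 deg 0.08102846845413955
```

Call:
arm_command(moves=[[1,0,0.004,0.019,0,-0.002,0],[1,0.001,0.01,0.019,0,-0.002,0],[1,0.0005,0.015,0.019,0.001,-0.002,-0.001],[1,0.0005,0.02,0.018,0,0,-0.001],[1,0.0005,0.02,0.0182,0.001,0,0]])

```text
time_s: 11.95
tool_pos: [584.3, 116.2, 77.2]
eef_rot: [0.707, -0.707, -0.014, 0.015]
contact_force: [0.8, 0.0, -0.9]
gripper_width: 11.9
```

Call:
arm_command(moves=[[1,0,0.02,0,0,0,0],[1,0,0.0185,0,0,0,0],[1,0,0,0,0,0,0],[1,0,0,0,0,0,0],[1,0,0,0,0,0,0]])

```text
time_s: 12.45
tool_pos: [585.5, 113.7, 41.0]
eef_rot: [0.707, -0.707, -0.014, 0.013]
contact_force: [0.3, -0.8, -1.3]
gripper_width: 11.4
```

Run:
```python
from h import *
z=snap('w6');plan([584.8,113.8,40],2.3);print(get_state()['contact_force'])
b=z['pic'][110:260,150:360];save('w6c',cv2.resize(b,None,fx=3.8,fy=3.8,interpolation=cv2.INTER_CUBIC))
```

```text
now [585.7 113.5  41.1] yaw 2.24 t 12.5
shift tool mm [-0.9  1.1  0.3] rotvec [-0.0008 -0.001   0.0016]
[ 0.36718717  0.50868458 -0.1494186 ]
```

View pics/w6c.png

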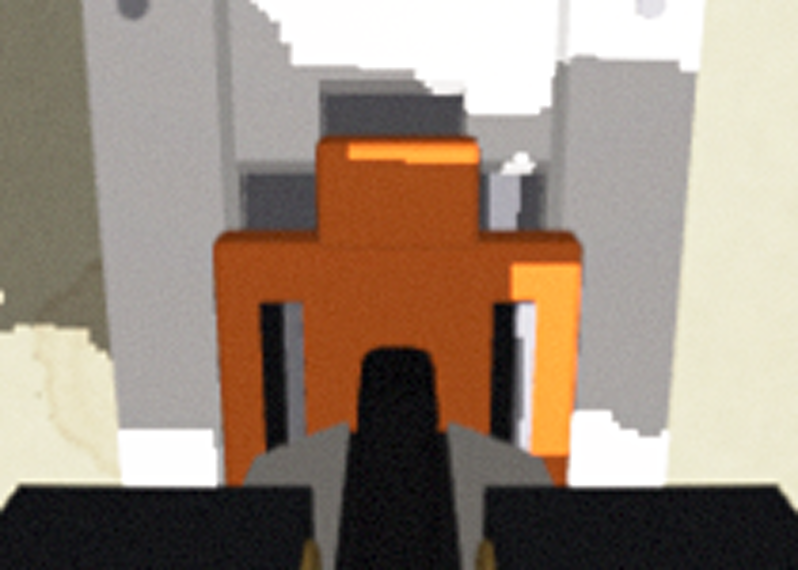

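Run:
```python
from h import *
z=np.load('pics/w6.npz');s,p,r=st();T=lambda u,v,zz:r.inv().apply(ray(z,u,v,zz)-p).round(2)
g=cv2.cvtColor(z['pic'],cv2.COLOR_RGB2GRAY).astype(int)
for u in (240,255,268): print(u,g[126:152,u].tolist())
print(g[148:162,220].tolist(), g[165:180,220].tolist())
for v in (140,144,155,190): print(v,g[v,170:185].tolist(),g[v,205:245].tolist(),g[v,262:306].tolist(),g[v,325:340].tolist())
P=cloud(z,z['d']);Q=(P-p)@r.as_matrix();print('plate y',np.median(Q[175:185,212:216,1]),'tongue y',np.median(Q[152:170,240:270,1]),np.median(Q[180:200,298:302,1]))
zt=p[2]+36.3
print('tongue front',T(255,145.8,zt),'plate front',T(220,171,zt),'notch floor end',T(255,135,22),'notch deck end',T(255,131,32),'main floor end',T(220,156,22),'main deck end',T(220,152,32))
```

```text
240 [255, 194, 167, 169, 163, 126, 124, 126, 103, 79, 72, 75, 77, 76, 76, 79, 74, 74, 74, 67, 63, 75, 89, 95, 97, 97]
255 [255, 255, 196, 171, 164, 130, 127, 125, 106, 81, 70, 71, 72, 75, 75, 75, 75, 76, 72, 66, 69, 103, 159, 178, 190, 174]
268 [255, 255, 255, 255, 255, 246, 243, 244, 224, 95, 67, 77, 72, 79, 74, 75, 73, 74, 78, 68, 67, 104, 157, 179, 189, 188]
[168, 167, 168, 166, 145, 130, 123, 109, 76, 77, 72, 73, 72, 75] [69, 69, 78, 70, 71, 65, 63, 64, 72, 88, 93, 98, 94, 95, 95]
140 [120, 118, 121, 133, 157, 165, 169, 169, 166, 165, 168, 170, 171, 168, 169] [172, 169, 154, 147, 141, 145, 157, 166, 168, 170, 168, 165, 169, 170, 171, 169, 168, 171, 173, 169, 170, 168, 171, 169, 168, 172, 168, 172, 162, 112, 94, 72, 72, 71, 73, 76, 71, 75, 75, 78] [75, 77, 75, 73, 77, 69, 74, 76, 81, 95, 119, 170, 191, 193, 192, 192, 189, 191, 195, 193, 194, 194, 196, 194, 194, 195, 195, 193, 189, 184, 168, 168, 167, 156, 145, 142, 145, 163, 169, 172, 171, 170, 173, 171] [171, 169, 171, 168, 170, 164, 170, 199, 231, 233, 234, 233, 233, 232, 233]
144 [117, 115, 126, 123, 153, 167, 165, 168, 167, 16
[... 1169 characters left out ...]
 96, 94, 93, 97, 93, 89, 44, 16, 23, 23, 24, 31, 56, 101, 104, 99, 99, 98, 94, 95, 94, 95, 95, 94, 93, 100, 92, 97, 92, 94, 93, 94, 93] [92, 97, 95, 92, 97, 91, 90, 93, 97, 95, 93, 98, 94, 93, 95, 94, 88, 66, 19, 13, 13, 21, 27, 65, 146, 209, 206, 207, 212, 200, 187, 188, 186, 189, 188, 189, 186, 188, 183, 174, 170, 169, 167, 167] [169, 163, 169, 199, 227, 231, 230, 231, 231, 231, 230, 231, 232, 230, 231]
plate y -36.10245947367533 tongue y -35.959401811624254 -36.02342266959113
tongue front [ -0.99 -36.25  59.05] plate front [-22.14 -36.3   43.83] notch floor end [-0.86 19.18 59.35] notch deck end [-0.88  9.18 63.38] main floor end [-28.89  19.12  42.72] main deck end [-27.5    9.12  47.65]
```

Call:
arm_command(moves=[[1,-0.0009,0.01,-0.0006,0,-0.001,0.001],[1,0,0.01,0,0,0,0],[1,0,0.01,0,0,0,0],[1,0,0.003,0,0,0,0],[1,0,0,0,0,0,0]])

```text
time_s: 13.0
tool_pos: [583.4, 112.1, 6.3]
eef_rot: [-0.707, 0.707, 0.013, -0.015]
contact_force: [-0.2, 0.4, -0.9]
gripper_width: 12.0
```

Call:
arm_command(moves=[[1,0,0.002,0,0,0,0],[1,0,0.002,0,0,0,0],[1,0,0.001,0,0,0,0],[1,0,0.001,0,0,0,0],[1,0,0,0,0,0,0]])

```text
time_s: 13.5
tool_pos: [584.7, 113.1, 2.2]
eef_rot: [0.707, -0.706, -0.014, 0.014]
contact_force: [-1.4, 2.0, 8.1]
gripper_width: 11.5
```

Run:
```python
from h import *
z=snap('w7');plan([584.8,113.2,-4],2.3);s=get_state();print(s['contact_force'],s['moment'])
b=z['pic'][110:260,150:360];save('w7c',cv2.resize(b,None,fx=3.8,fy=3.8,interpolation=cv2.INTER_CUBIC))
```

```text
now [584.7 113.1   2.2] yaw 2.31 t 13.55
shift tool mm [0.1 6.2 0.1] rotvec [-0.0014  0.0002  0.0004]
[-2.55373698  1.46793717  8.34150846] [-0.06518879  0.48419412 -0.07919732]
```

View pics/w7c.png

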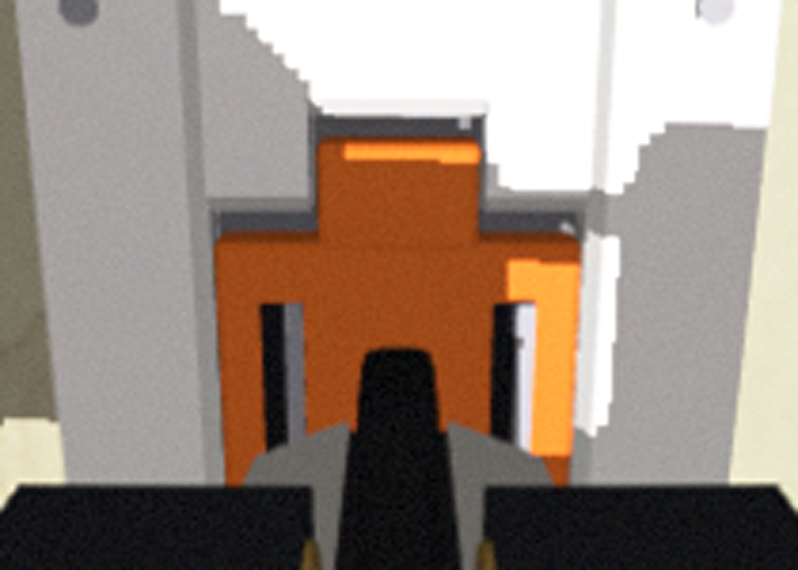

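Run:
```python
from h import *
z=np.load('pics/w7.npz');s,p,r=st();T=lambda u,v,zz:r.inv().apply(ray(z,u,v,zz)-p).round(2)
g=cv2.cvtColor(z['pic'],cv2.COLOR_RGB2GRAY).astype(int)
for u in (240,255,268): print(u,g[130:152,u].tolist())
for u in (212,222,285,298): print(u,g[155:178,u].tolist())
for v in (144,190,215): print(v,g[v,155:175].tolist(),g[v,192:245].tolist(),g[v,262:316].tolist(),g[v,330:356].tolist())
```

```text
240 [254, 254, 254, 254, 255, 254, 244, 242, 242, 239, 163, 77, 69, 71, 69, 73, 64, 76, 106, 119, 133, 119]
255 [254, 254, 254, 254, 254, 255, 243, 242, 243, 240, 176, 81, 72, 73, 76, 72, 63, 96, 152, 177, 188, 171]
268 [254, 254, 254, 254, 255, 255, 245, 240, 241, 241, 205, 88, 71, 70, 69, 69, 66, 95, 151, 177, 188, 187]
212 [163, 163, 164, 166, 164, 166, 155, 128, 121, 120, 103, 74, 75, 71, 71, 70, 63, 63, 72, 87, 92, 90, 92]
222 [167, 167, 163, 165, 161, 170, 158, 123, 122, 115, 102, 72, 68, 72, 75, 67, 63, 58, 71, 87, 92, 90, 91]
285 [254, 254, 255, 255, 255, 183, 152, 129, 129, 120, 96, 70, 72, 74, 71, 70, 60, 58, 74, 83, 86, 94, 97]
298 [254, 254, 255, 255, 255, 186, 156, 133, 120, 125, 102, 72, 75, 111, 170, 150, 90, 62, 68, 82, 90, 90, 92]
144 [115, 125, 142, 167, 164, 168, 162, 169, 162, 164, 167, 165, 165, 164, 162, 163, 163, 169, 166, 165] [166, 164, 165, 167, 166, 168, 148, 136, 143, 140, 141, 158, 166, 166, 167, 164, 165, 165, 168, 168, 165, 166, 163, 166, 165, 166, 169, 166, 169, 162, 167, 165, 167, 164, 165, 169, 161, 166, 157, 97, 94, 73, 69, 76, 77, 73, 74, 74, 69, 7
[... 1127 characters left out ...]
 109, 106, 105, 107, 112, 112, 108, 130, 157, 162, 163, 160, 164, 162, 166, 164, 161, 163] [159, 167, 163, 164, 160, 167, 164, 166, 162, 167, 156, 140, 136, 143, 143, 137, 85, 86, 92, 92, 89, 93, 96, 95, 91, 94, 87, 50, 18, 13, 11, 14, 22, 56, 102, 104, 106, 102, 100, 95, 90, 91, 94, 92, 93, 93, 92, 88, 96, 88, 91, 79, 30] [11, 6, 24, 66, 92, 92, 94, 93, 93, 91, 89, 92, 94, 93, 91, 96, 83, 20, 12, 17, 15, 8, 32, 77, 152, 225, 225, 221, 198, 181, 182, 184, 185, 185, 185, 185, 183, 175, 174, 197, 226, 228, 224, 232, 251, 255, 255, 255, 242, 173, 164, 162, 164, 165] [165, 162, 164, 160, 159, 165, 166, 166, 163, 163, 163, 163, 160, 165, 214, 229, 229, 227, 229, 228, 228, 229, 227, 229, 229, 226]
```

Run:
```python
from h import *
z=np.load('pics/w7.npz');s,p,r=st();T=lambda u,v,zz:r.inv().apply(ray(z,u,v,zz)-p).round(2)
zt=p[2]+36.3
print('tongue',T(255,146.6,zt),'notch deck',T(255,135.6,32),'z29',T(255,139.9,29),'plate',T(222,171.5,zt),T(285,171.5,zt),'main deck',T(222,161.2,32),T(285,159.7,32),'z29',T(222,165.0,29),T(285,165,29))
print(T(200.7,190,32),T(206.3,190,zt),T(301.2,190,zt),T(306.8,190,32), T(201.9,215,32),T(207.6,215,zt),T(301.5,215,zt),T(306.2,215,32))
P=cloud(z,z['d']);Q=(P-p)@r.as_matrix();
pl=Q[150:200,212:300];m=(np.abs(pl[...,1]+36)<4);q=pl[m];A=np.c_[q[:,0],q[:,2],np.ones(len(q))];print('plate plane',np.linalg.lstsq(A,q[:,1],rcond=None)[0])
```

```text
tongue [ -0.84 -36.22  58.34] notch deck [ -0.83 -29.75  64.05] z29 [ -0.82 -26.75  61.08] plate [-20.82 -36.25  43.26] [ 17.35 -36.23  43.25] main deck [-21.38 -29.78  48.28] [ 17.85 -29.76  49.22] z29 [-21.83 -26.78  45.2 ] [ 18.31 -26.76  45.19]
[-35.8  -29.81  29.45] [-30.98 -36.27  31.51] [ 27.8  -36.24  31.49] [ 32.6  -29.78  29.43] [-36.05 -29.83  12.03] [-31.05 -36.29  14.78] [ 28.87 -36.27  14.75] [ 33.23 -29.8   12.01]
plate plane [-5.20763035e-04  2.24004842e-02 -3.65270022e+01]
```

Call:
arm_command(moves=[[1,0,-0.001,0.0005,0,0,0],[1,0,0,0.0005,0,0,0],[1,0,0.001,0,0,0,0],[1,0,0.001,0,0,0,0],[1,0,0,0,0,0,0]])

```text
time_s: 14.05
tool_pos: [583.8, 113.3, -0.1]
eef_rot: [0.707, -0.707, -0.014, 0.015]
contact_force: [0.6, 0.3, -1.4]
gripper_width: 11.8
```

Run:
```python
from h import *
plan([584.7,114.1,-4],2.3);s=get_state();print(s['contact_force'],s['moment'])
```

```text
now [ 5.838e+02  1.133e+02 -1.000e-01] yaw 2.28 t 14.05
shift tool mm [1.  3.8 0.8] rotvec [-0.0001 -0.0003 -0.0015]
[ 0.58664942  0.27936148 -1.36375857] [-0.06632504  0.0659087  -0.01361281]
```

Contact is gone and it is dropping in. Continuing down.

Call:
arm_command(moves=[[1,0,0.001,0,0,0,0],[1,0,0.001,0,0,0,0],[1,0,0.001,0,0,0,0],[1,0,0,0,0,0,0],[1,0,0,0,0,0,0]])

```text
time_s: 14.55
tool_pos: [584.0, 113.3, -2.8]
eef_rot: [0.707, -0.707, -0.014, 0.014]
contact_force: [0.2, -0.2, -1.2]
gripper_width: 12.0
```

Run:
```python
from h import *
plan([584.7,114.1,-4],2.3);s=get_state();print(s['contact_force'],s['moment'])
```

```text
now [584.  113.3  -2.8] yaw 2.29 t 14.55
shift tool mm [0.7 1.2 0.7] rotvec [-0.0003 -0.0002 -0.001 ]
[ 0.23036794 -0.20967211 -1.24720218] [-0.10167656  0.03991477  0.05606091]
```

Call:
arm_command(moves=[[1,0,0.001,0,0,0,0],[1,0,0.0005,0,0,0,0],[1,0,0.0005,0,0,0,0],[1,0,0,0,0,0,0],[1,0,0,0,0,0,0]])

```text
time_s: 15.05
tool_pos: [584.2, 113.3, -4.3]
eef_rot: [0.707, -0.707, -0.014, 0.014]
contact_force: [-1.2, -1.5, 6.4]
gripper_width: 11.5
```

Run:
```python
from h import *
z=snap('w8');plan([584.7,114.1,-4],2.3);s=get_state();print(s['contact_force'],s['moment'])
b=z['pic'][110:260,150:360];save('w8c',cv2.resize(b,None,fx=3.8,fy=3.8,interpolation=cv2.INTER_CUBIC))
P=cloud(z,z['d']);print('plate z',np.median(P[155:170,240:270,2]),np.median(P[180:200,210:216,2]),np.median(P[180:200,295:299,2]),'deck',np.median(P[120:130,220:290,2]),np.median(P[180:200,180:195,2]),np.median(P[180:200,315:330,2]))
```

```text
now [584.2 113.2  -4.2] yaw 2.27 t 15.1
shift tool mm [ 0.6 -0.2  0.9] rotvec [-0.0006 -0.0005 -0.0005]
[-1.75613451 -1.63697604  6.5186277 ] [-0.0032719   0.45811924  0.0421294 ]
plate z 31.99336288959693 31.956928194228823 31.926621970011396 deck 31.841142425417715 31.834125311598587 31.945184246600206
```

View pics/w8c.png

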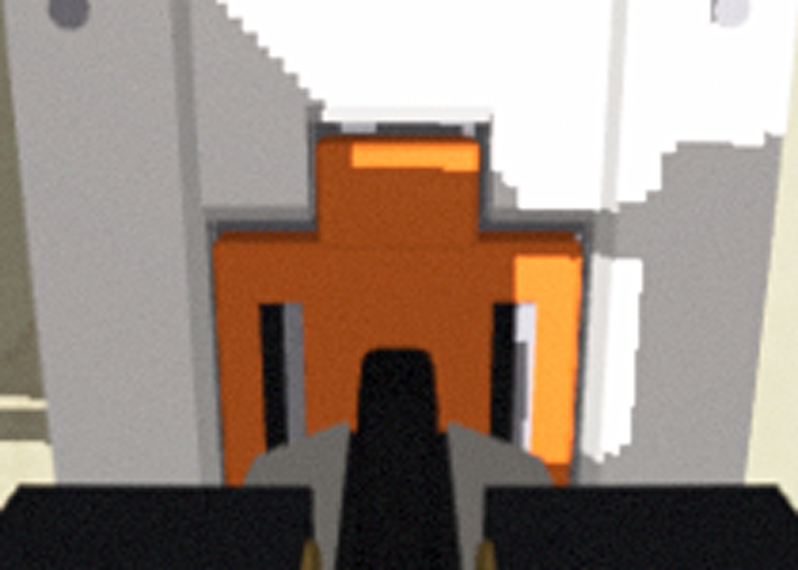

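Seated flush: plate z is 31.95 and the deck 31.9, with 6.5 N of floor contact and gaps visible all round. Now releasing.

Call:
arm_command(moves=[[0.6,0,0,0,0,0,0],[0.6,0,0,0,0,0,0],[0.6,0,0,0,0,0,0],[0.6,0,0,0,0,0,0],[0.6,0,0,0,0,0,0]])

```text
time_s: 15.6
tool_pos: [584.0, 113.4, -4.9]
eef_rot: [0.707, -0.707, -0.014, 0.014]
contact_force: [0.2, -0.8, -0.0]
gripper_width: 36.6
```

Call:
arm_command(moves=[[0.6,0,-0.02,0,0,0,0],[0.6,0,-0.03,0,0,0,0],[0.6,0,-0.03,0,0,0,0],[0.6,0,-0.03,0,0,0,0],[0.6,0,-0.02,0,0,0,0]])

```text
time_s: 16.1
tool_pos: [584.9, 113.4, 127.4]
eef_rot: [0.707, -0.707, -0.014, 0.014]
contact_force: [0.6, -0.3, -0.6]
gripper_width: 36.8
```

Run:
```python
from h import *
z=snap('w9');s,p,r=st();print(p,s['gripper_width'],s['qpos'].round(2),s['contact_force'])
P=cloud(z,z['d']);
t=np.load('pics/top0.npz');PT=cloud(t,t['d']);
for v in range(140,215,8): print(v,[tuple(PT[v,u].round(0).astype(int).tolist()) for u in (330,350,370)])
```

```text
[586.38368651 113.5515533  130.00897232] 37.206372737068875 [-0.59  0.46  0.44  1.75 -0.23  0.98 -0.02] [1.0040813  0.53718792 3.58478987]
140 [(777, 67, 127), (777, 13, 128), (775, -40, 133)]
148 [(760, 63, 103), (761, 8, 103), (762, -47, 102)]
156 [(748, 56, 61), (748, 0, 64), (749, -57, 60)]
164 [(740, 46, -2), (741, -14, -4), (740, -72, -1)]
172 [(714, 47, 4), (717, -13, -5), (717, -72, -5)]
180 [(692, 47, -2), (690, -10, 6), (693, -71, -3)]
188 [(669, 46, -6), (668, -11, -2), (669, -70, -2)]
196 [(639, 54, 33), (639, -3, 34), (645, -70, -4)]
204 [(615, 54, 34), (615, -2, 36), (621, -68, -1)]
212 [(592, 55, 36), (589, 5, 66), (598, -69, -6)]
```

View pics/w9.png

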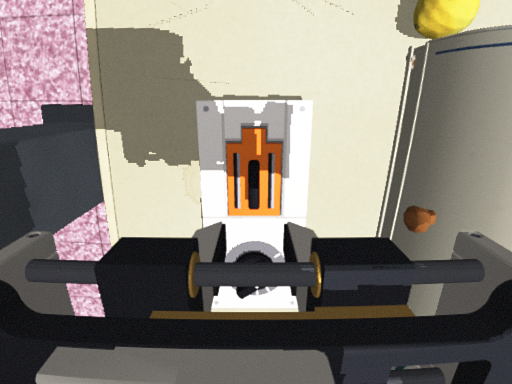

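The insert sits flush in the pocket at (255,170), tongue in the notch, and the hand is clear of it. Next is the hover over the knob.

Run:
```python
from h import *
rows([588.8,-0.5,120],-51.7,10,.6,3,3)
```

```text
[[0.6, 0.0, 0.001, -0.011, 0.0, 0.094, 0.0], [0.6, 0.001, 0.001, -0.012, -0.001, 0.094, 0.001], [0.6, 0.002, 0.001, -0.011, 0.0, 0.095, 0.0], [0.6, 0.003, 0.001, -0.011, -0.001, 0.094, 0.0], [0.6, 0.004, 0.001, -0.011, 0.0, 0.094, 0.001]]
[[0.6, 0.005, 0.001, -0.01, 0.0, 0.094, 0.0], [0.6, 0.006, 0.001, -0.01, -0.001, 0.094, 0.0], [0.6, 0.006, 0.001, -0.009, 0.0, 0.095, 0.001], [0.6, 0.008, 0.001, -0.009, 0.0, 0.094, 0.0], [0.6, 0.008, 0.001, -0.007, -0.001, 0.094, 0.0]]
max step mm 12.083045973594572 deg 5.44340060212419
```

Call:
arm_command(moves=[[0.6,0,0.001,-0.011,0,0.094,0],[0.6,0.001,0.001,-0.012,-0.001,0.094,0.001],[0.6,0.002,0.001,-0.011,0,0.095,0],[0.6,0.003,0.001,-0.011,-0.001,0.094,0],[0.6,0.004,0.001,-0.011,0,0.094,0.001]])

```text
time_s: 16.65
tool_pos: [585.5, 55.7, 120.0]
eef_rot: [-0.69, 0.691, -0.154, 0.151]
contact_force: [0.4, -0.3, -0.1]
gripper_width: 36.8
```

Call:
arm_command(moves=[[0.6,0.005,0.001,-0.01,0,0.094,0],[0.6,0.006,0.001,-0.01,-0.001,0.094,0],[0.6,0.006,0.001,-0.009,0,0.095,0.001],[0.6,0.008,0.001,-0.009,0,0.094,0],[0.6,0.008,0.001,-0.007,-0.001,0.094,0]])

```text
time_s: 17.15
tool_pos: [586.3, -0.9, 115.1]
eef_rot: [-0.634, 0.637, -0.311, 0.308]
contact_force: [0.2, -0.1, -0.5]
gripper_width: 36.8
```

Call:
arm_command(moves=[[0.6,0,0,0,0,0,0],[0.6,0,0,0,0,0,0],[0.6,0,0,0,0,0,0],[0.6,0,0,0,0,0,0],[0.6,0,0,0,0,0,0]])

```text
time_s: 17.65
tool_pos: [586.5, 0.2, 115.3]
eef_rot: [-0.635, 0.638, -0.309, 0.306]
contact_force: [-0.1, -0.5, -1.1]
gripper_width: 36.7
```

Run:
```python
from h import *
z=snap('w10');plan([588.8,-0.5,120],-51.7);print(get_state()['qpos'].round(2))
s,p,r=st();print('proj knob guess',proj(z,[[588.8,-.5,69],[588.8,-.5,44]]))
b=z['pic'][90:250,155:355];save('w10c',cv2.resize(b,None,fx=4,fy=3.7,interpolation=cv2.INTER_CUBIC))
t=snap('t10','top');save('t10c',cv2.resize(t['pic'][180:250,265:385],None,fx=6,fy=6,interpolation=cv2.INTER_CUBIC))
```

```text
now [5.865e+02 1.000e-01 1.153e+02] yaw -51.63 t 17.7
shift tool mm [ 1.9 -4.7  1.4] rotvec [ 0.0053  0.0013 -0.0018]
[-0.57  0.51  0.69  1.79 -0.38  0.98 -0.62]
proj knob guess [[257.97819163 192.37625948]
 [257.72654544 184.66752734]]
```

View pics/w10.png

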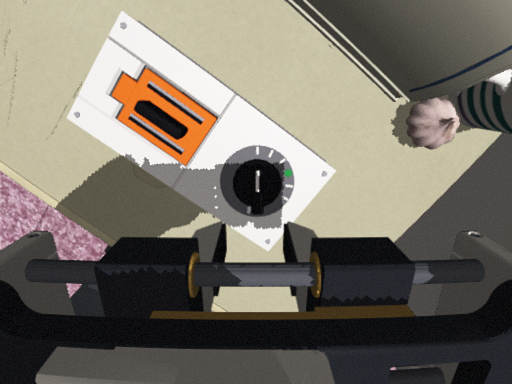

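View pics/w10c.png

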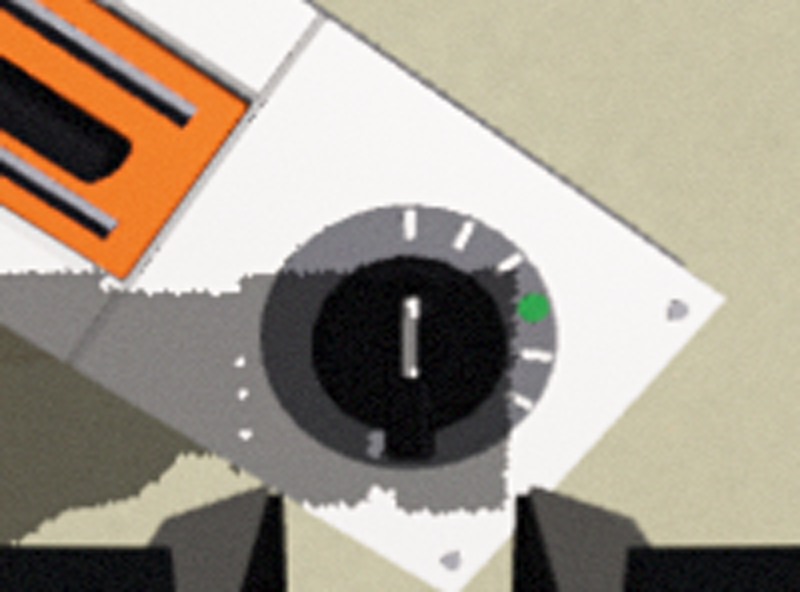

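Run:
```python
from h import *
z=np.load('pics/w10.npz');s,p,r=st();T=lambda u,v,zz:r.inv().apply(ray(z,u,v,zz)-p).round(2)
print('skirt',T(257.7,182.4,44),'pointer ends',T(257.5,90+297/3.7,69),T(257.5,90+377/3.7,69))
# tick pointer: dial outer circle at deck
print('dial',T(155+(262+556)/8,90+(205+468)/7.4,33))
print('yaw/tilt',r.as_matrix().round(4).tolist())
```

```text
skirt [ 1.89 71.32  4.3 ] pointer ends [ 1.35 46.22 23.08] [ 1.43 46.33  2.22]
dial [ 1.54 82.33  2.74]
yaw/tilt [[0.6206, -0.0052, 0.7841], [-0.7841, -0.0019, 0.6206], [-0.0017, -1.0, -0.0053]]
```

Call:
arm_command(moves=[[0.6,0.001,0.02,0.001,0.003,0,-0.001],[0.6,0.001,0.025,0,0.002,0,-0.001],[0.6,0,0.025,0,0,0,0],[0.6,0,0.015,0,0,0,0],[0.6,0,0,0,0,0,0]])

```text
time_s: 18.25
tool_pos: [586.9, -1.2, 28.6]
eef_rot: [-0.636, 0.637, -0.309, 0.307]
contact_force: [-0.4, -0.1, 0.8]
gripper_width: 37.1
```

Run:
```python
from h import *
z=snap('w11');plan([588.8,-0.5,5],-51.7)
s,p,r=st();print(s['contact_force'])
b=z['pic'][120:280,155:355];save('w11c',cv2.resize(b,None,fx=4,fy=3.7,interpolation=cv2.INTER_CUBIC))
```

```text
now [587.8  -1.4  29.9] yaw -51.69 t 18.3
shift tool mm [-0.1 24.9  1.4] rotvec [ 0.0018  0.0002 -0.0003]
[0.63530285 0.14844479 0.76735657]
```

View pics/w11c.png

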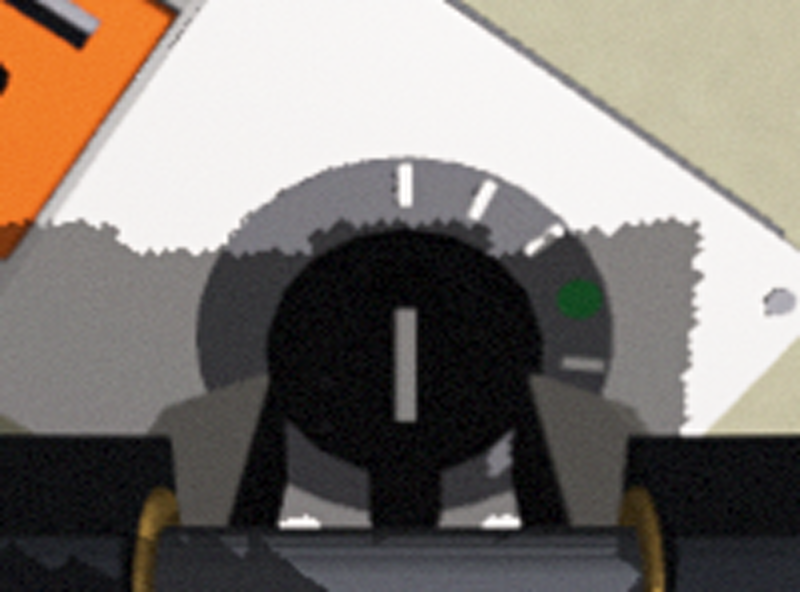

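The bar (405) lies about centred between the pads (≈270 and 532), with the pointer straight along tool z. Lowering the last 24 mm, then gripping.

Call:
arm_command(moves=[[0.6,0.0005,0.008,0.001,0.001,0,0],[0.6,0,0.008,0,0.001,0,0],[0.6,0,0.005,0,0,0,0],[0.6,0,0.003,0,0,0,0],[0.6,0,0,0,0,0,0]], squeeze=30)

```text
time_s: 18.8
tool_pos: [589.3, -1.1, 6.2]
eef_rot: [0.637, -0.636, 0.308, -0.309]
contact_force: [-0.5, 0.2, -0.4]
gripper_width: 37.1
```

Call:
arm_command(moves=[[1,0,0,0,0,0,0],[1,0,0,0,0,0,0],[1,0,0,0,0,0,0],[1,0,0,0,0,0,0],[1,0,0,0,0,0,0]], squeeze=30)

```text
time_s: 19.3
tool_pos: [589.3, -0.8, 6.3]
eef_rot: [0.637, -0.636, 0.308, -0.308]
contact_force: [-2.1, 2.0, 2.3]
gripper_width: 11.8
```

Run:
```python
from h import *
z=snap('w12');plan([588.8,-0.5,5],-51.7)
s,p,r=st();print(s['contact_force'],s['moment'],s['gripper_width'],s['qpos'].round(2))
b=z['pic'][120:280,155:355];save('w12c',cv2.resize(b,None,fx=4,fy=3.7,interpolation=cv2.INTER_CUBIC))
```

```text
now [589.3  -0.8   6.4] yaw -51.68 t 19.35
shift tool mm [-0.5  1.4 -0.2] rotvec [-0.0016  0.0004 -0.0001]
[-1.5436388   1.25546568  3.01393026] [0.16529784 0.4175111  0.01819503] 12.007500957512923 [-0.49  0.65  0.59  1.88 -0.5   0.77 -0.52]
```

View pics/w12c.png

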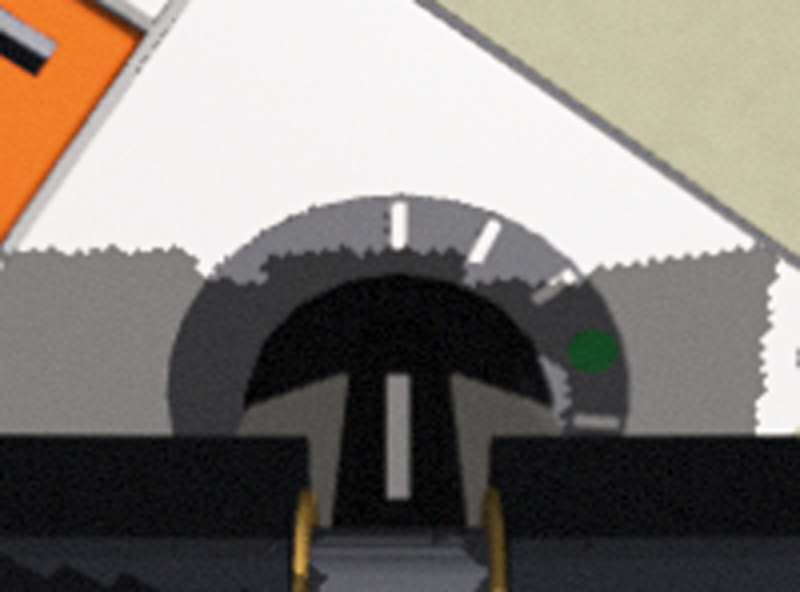

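Gripped, width 12 mm, small side forces. Turning the first click: 0.419 rad clockwise, which is + about tool y.

Call:
arm_command(moves=[[1,0,0,0,0,0.1,0],[1,0,0,0,0,0.1,0],[1,0,0,0,0,0.1,0],[1,0,0,0,0,0.1,0],[1,0,0,0,0,0.019,0]], squeeze=40)

```text
time_s: 19.85
tool_pos: [589.3, -0.9, 6.3]
eef_rot: [0.558, -0.558, 0.434, -0.435]
contact_force: [-2.3, 1.7, 4.1]
gripper_width: 12.0
```

Call:
arm_command(moves=[[1,0,0,0,0,0,0],[1,0,0,0,0,0,0],[1,0,0,0,0,0,0],[1,0,0,0,0,0,0],[1,0,0,0,0,0,0]])

```text
time_s: 20.35
tool_pos: [589.3, -0.9, 6.3]
eef_rot: [0.559, -0.558, 0.434, -0.434]
contact_force: [-2.8, 2.5, 5.0]
gripper_width: 11.9
```

Run:
```python
from h import *
z=snap('w13');plan([589.3,-0.8,6.3],-75.7)
s,p,r=st();print(s['contact_force'],r.inv().apply(s['contact_force']),s['moment'],s['gripper_width'],s['qpos'].round(2))
b=z['pic'][120:280,155:355];save('w13c',cv2.resize(b,None,fx=4,fy=3.7,interpolation=cv2.INTER_CUBIC))
```

```text
now [589.3  -0.9   6.3] yaw -75.66 t 20.4
shift tool mm [-0.1  0.   0. ] rotvec [-0.0014  0.0007 -0.0008]
[-2.72143242  2.42675756  6.08771019] [-3.03018899 -6.08810184 -2.02695159] [ 0.44164678  0.75885829 -0.04815489] 12.00425794272602 [-0.56  0.68  0.7   1.89 -0.6   0.8  -0.85]
```

View pics/w13c.png

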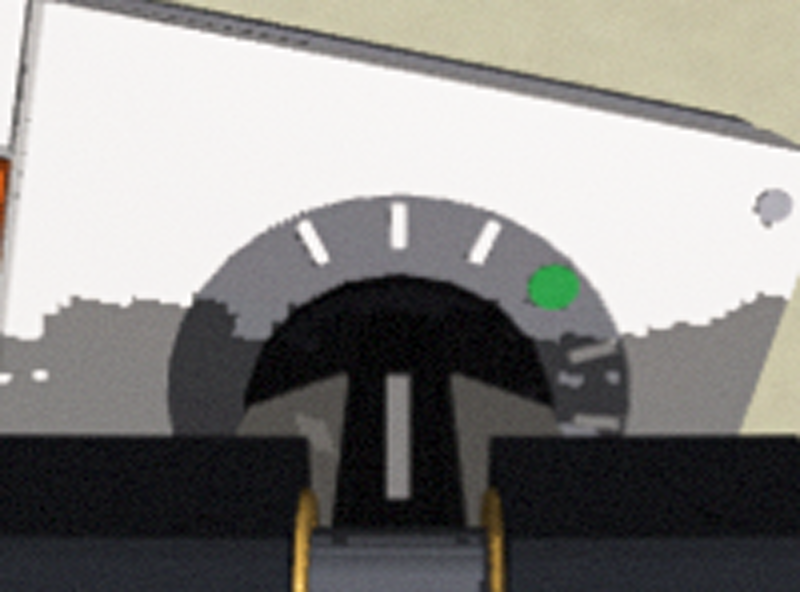

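The pointer sits exactly on the first-stop tick. The forces are small. Second click, with a small relieving shift.

Call:
arm_command(moves=[[1,-0.0003,-0.0003,0,0,0.1,0],[1,0,0,0,0,0.1,0],[1,0,0,0,0,0.1,0],[1,0,0,0,0,0.1,0],[1,0,0,0,0,0.019,0]])

```text
time_s: 20.9
tool_pos: [589.3, -1.0, 6.4]
eef_rot: [-0.456, 0.455, -0.541, 0.541]
contact_force: [-1.7, 1.7, 1.7]
gripper_width: 11.4
```

Call:
arm_command(moves=[[1,0,0,0,0,0,0],[1,0,0,0,0,0,0],[1,0,0,0,0,0,0],[1,0,0,0,0,0,0],[1,0,0,0,0,0,0]])

```text
time_s: 21.4
tool_pos: [589.3, -0.9, 6.4]
eef_rot: [-0.456, 0.456, -0.54, 0.541]
contact_force: [0.3, 0.8, -4.6]
gripper_width: 11.3
```

Run:
```python
from h import *
z=snap('w14');plan([589.3,-0.8,6.3],-99.68)
s,p,r=st();print(s['contact_force'],r.inv().apply(s['contact_force']),s['moment'],s['gripper_width'],s['qpos'].round(2))
b=z['pic'][120:280,155:355];save('w14c',cv2.resize(b,None,fx=4,fy=3.7,interpolation=cv2.INTER_CUBIC))
```

```text
now [589.3  -0.9   6.4] yaw -99.69 t 21.45
shift tool mm [-0.2  0.1  0. ] rotvec [-0.0012 -0.0001 -0.0007]
[ 0.75183349  0.76150031 -4.21465669] [-0.87405705  4.21601617  0.60802899] [-0.09542834  0.19859274 -0.00933724] 11.78502292245036 [-0.62  0.72  0.82  1.89 -0.7   0.84 -1.18]
```

View pics/w14c.png

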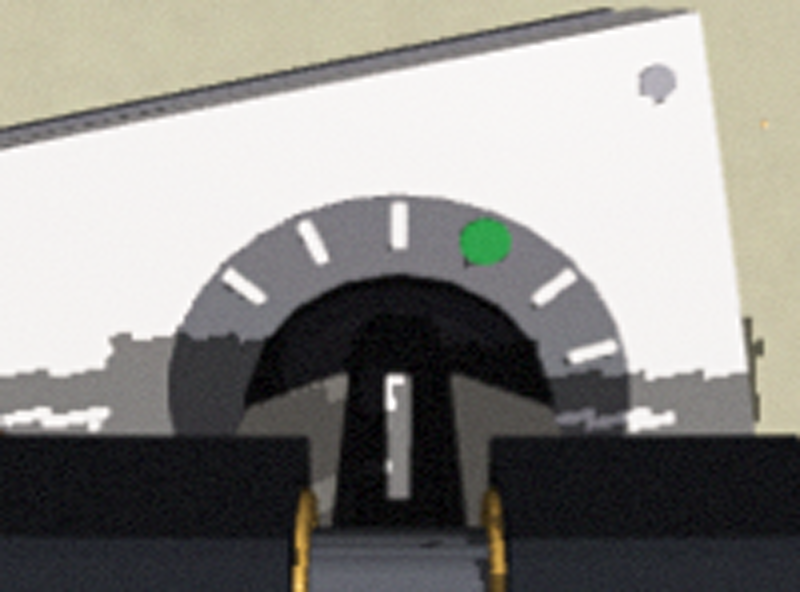

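The pointer is on the second tick, with the green dot next. Third click.

Call:
arm_command(moves=[[1,0,0,0,0,0.1,0],[1,0,0,0,0,0.1,0],[1,0,0,0,0,0.1,0],[1,0,0,0,0,0.08,0],[1,0,0,0,0,0.039,0]])

```text
time_s: 21.95
tool_pos: [589.2, -1.0, 6.4]
eef_rot: [-0.333, 0.332, -0.624, 0.624]
contact_force: [-0.3, 0.4, -3.4]
gripper_width: 11.8
```

Call:
arm_command(moves=[[1,0,0,0,0,0,0],[1,0,0,0,0,0,0],[1,0,0,0,0,0,0],[1,0,0,0,0,0,0],[1,0,0,0,0,0,0]])

```text
time_s: 22.45
tool_pos: [589.2, -1.0, 6.4]
eef_rot: [-0.334, 0.333, -0.623, 0.623]
contact_force: [-0.5, -1.7, -8.2]
gripper_width: 11.4
```

Run:
```python
from h import *
z=snap('w15');plan([589.3,-0.8,6.3],-123.68)
s,p,r=st();print(s['contact_force'],r.inv().apply(s['contact_force']),s['moment'],s['gripper_width'],s['qpos'].round(2),s['dq'].round(4))
b=z['pic'][120:280,155:355];save('w15c',cv2.resize(b,None,fx=4,fy=3.7,interpolation=cv2.INTER_CUBIC))
t=snap('t15','top');save('t15c',cv2.resize(t['pic'][170:260,150:390],None,fx=3.3,fy=3.3,interpolation=cv2.INTER_CUBIC))
```

```text
now [589.2  -1.    6.5] yaw -123.7 t 22.5
shift tool mm [-0.2  0.2 -0. ] rotvec [-0.0007 -0.0003 -0.0011]
[ 0.22655813 -1.27920006 -7.52555011] [0.94685791 7.52514144 0.8929122 ] [-0.50085315  0.18003478 -0.01245705] 11.93938079017445 [-0.68  0.77  0.93  1.9  -0.79  0.89 -1.51] [ 0.0012  0.0004  0.0017 -0.0001 -0.0003  0.0002 -0.0003]
```

View pics/w15c.png

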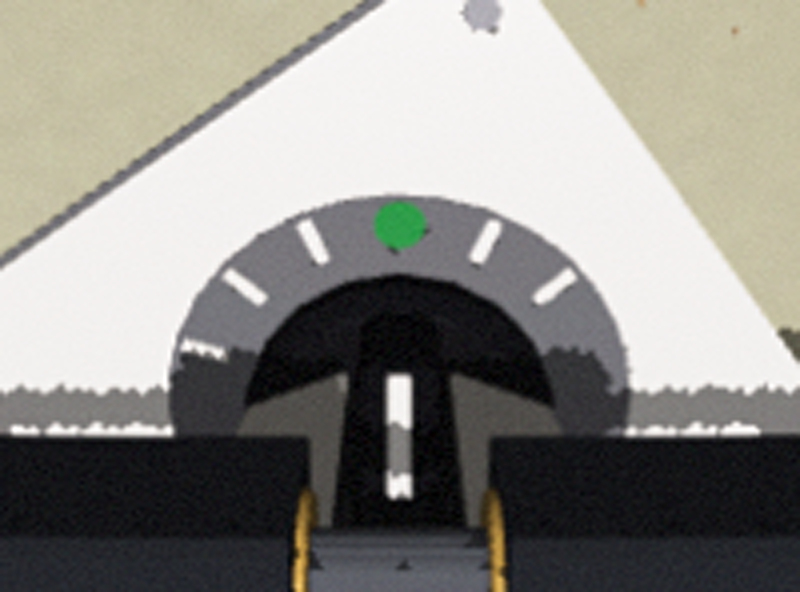

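View pics/t15c.png

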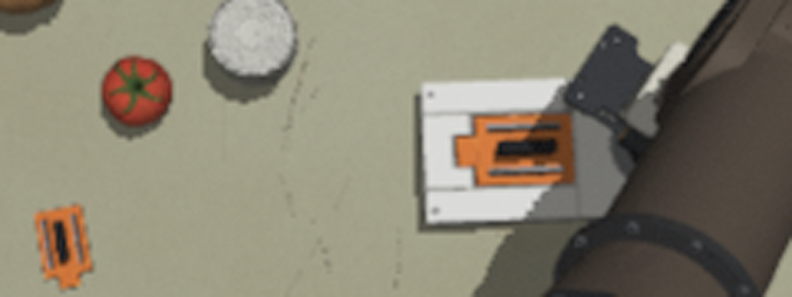

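The pointer lines up with the green dot and the insert is still seated. There is an 8 N vertical pull, so I'll relieve it slightly and settle before handing in.

Call:
arm_command(moves=[[1,0,0.0003,0,0,0,0],[1,0,0,0,0,0,0],[1,0,0,0,0,0,0],[1,0,0,0,0,0,0],[1,0,0,0,0,0,0]])

```text
time_s: 23.05
tool_pos: [589.3, -1.0, 6.4]
eef_rot: [-0.334, 0.333, -0.623, 0.624]
contact_force: [-2.4, -2.0, -0.9]
gripper_width: 11.7
```

Call:
arm_command(moves=[[1,0,0,0,0,0,0],[1,0,0,0,0,0,0],[1,0,0,0,0,0,0],[1,0,0,0,0,0,0],[1,0,0,0,0,0,0]])

```text
time_s: 23.55
tool_pos: [589.3, -0.9, 6.4]
eef_rot: [-0.334, 0.333, -0.623, 0.624]
contact_force: [-4.3, -3.1, 2.1]
gripper_width: 11.7
```

Run:
```python
from h import *
plan([589.3,-0.8,6.3],-123.68)
s,p,r=st();print(s['contact_force'],s['moment'],s['gripper_width'],s['dq'].round(4))
```

```text
now [589.3  -0.9   6.4] yaw -123.71 t 23.55
shift tool mm [-0.1  0.1 -0.1] rotvec [-0.0008 -0.0006 -0.0013]
[-4.30798256 -3.07169349  2.08565692] [-0.65909731  0.94893677 -0.01781658] 11.692147789824169 [-0.0009  0.0005 -0.0003 -0.0005  0.0002  0.0007 -0.0007]
```

At rest with low forces, on the third stop and gripped. Handing in.

```bash
python3 -c "
from bench import hand_in
print(hand_in())"
```

```text
the job is handed in; nothing more can be done
None
```

The job is done and handed in at 23.6 s of the 67 s. The middle-sized insert is seated and released, and the knob is at the third stop, gripped and at rest.

- **Insert:** It sits flush in the pocket with the tongue in the notch. Depth showed the plate at z 31.95 mm and the deck at about 31.9 mm, with play visible all round. The last top view shows it still seated.
- **Knob:** I turned it 3 × 24° clockwise by its bar. The wrist picture after each click showed the pointer on the first tick, the second tick, then the green dot. At hand-in it was gripped at 11.7 mm width and 40 N, joints at rest, with about 6 N of outside force.
- **Bystanders:** The tin and tomato look unmoved in the last top view. The arm hid the garlic there, but nothing went near it.

**What went wrong or disagreed:**
- **Missed grasps:** The first two closings on the rib missed. I had lifted the first too early, but the main cause was that the fingertips really end about 42 mm above the reported TCP. I corrected for this from the wrist depth and scene view, and the insert had not moved.
- **Lead-in contact:** The first lowering of the insert touched the pocket's lead-in at about 8 N, and a 1 mm shift cleared it.

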